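Make up the herd order and the kid order at a farm-supply stall

TASK

Make up two orders from the stock on the stall. In the squarish tray with three compartments goes the herd order: the syringe lying along the full-length compartment, the large folded-sheet cow bell standing on its mouth in the bigger short compartment, and the marking stick standing in the smaller one. In the narrow tray with two compartments goes the kid order: the round brass bell standing on its mouth in one compartment and the feeding teat standing on its cap in the other; leave the small sheet bell and the white bottle where they are.

Things in the scene. Friction and masses are not known exactly. Their poses are not given: they have to be found in the camera images.
- cow_bell_center (a point): large folded-sheet cow bell, dull bronze, standing on its mouth: four-sided, mouth 72 (x) by 52 mm (y), tapering to 42 by 24 at 80 mm height; on top a stiff strap loop to pick it by, 10 mm thick (y), 36 wide (x), from 80 to 106 mm above the mouth. Site half-way up, 53 mm above the mouth, z up. 0.34 kg
- round_bell_center (a point): round cast brass bell standing on its mouth: mouth diameter 62 mm, body 50 mm high, on top a lug to pick it by, 10 mm thick (x), 28 mm wide (y), from 50 to 76 mm above the mouth. Site half-way up, 38 mm above the mouth, z up. 0.28 kg
- stick_center (a point): marking stick: upright twist-up plastic tube, white with red cap, foot and band, diameter 32 mm, 105 mm high, standing on its foot. Site half-way up (52.5 mm), z up. 90 g
- teat_center (a point): feeding teat on its screw cap: ribbed blue cap, diameter 53 mm over the ribs, 18 mm high, standing on the table, the firm tan teat pointing up: shoulder of diameter 34 mm just above the cap, then diameter 20 mm at 29 mm height to 17 mm at 72 mm, round tip at 80 mm. Site half-way up (40 mm), z up. 50 g
- syringe_center (a point): dosing syringe lying on the table: whitish barrel of diameter 25 mm, 130 mm long in all with nozzle and grey plunger; its finger flange (44 mm wide, flat below, at x = -32 mm) keeps it from rolling. Site on its axis at mid-length, on the barrel (x = -30 to 55 mm), 12.5 mm above the surface; x along it to the nozzle, z up. 60 g
- herd_tray: squarish pale grey fixed tray, 165 (x) by 171 mm (y), walls 3 mm thick, 16 mm high, floor 3 mm. Origin at the centre of its underside, z up. Compartments, x by y: full-length 159 by 84 mm, centre (0, 40.5) mm; bigger short one 92 by 78, centre (-33.5, -43.5), which takes the cow bell with its broad side along x; smaller 64 by 78, centre (47.5, -43.5)
- kid_tray: narrow pale grey fixed tray with two equal compartments, 90 (x) by 171 mm (y), walls and divider 3 mm thick, 16 mm high, floor 3 mm. Origin at the centre of its underside, z up. The compartments, 84 (x) by 81 mm (y), are centred at (0, 42) and (0, -42) mm
- small_bell_center (a point): small folded-sheet bell of the large one's shape, mouth 43 by 31 mm, 66 mm high: not ordered, stays where it stands. Site half-way up (33 mm)
- bottle_center (a point): white plastic bottle, diameter 48 mm, 115 mm high: not ordered, stays where it stands. Site half-way up (57.5 mm)
Things that resemble listed ones, but are neither listed nor needed, are in the scene too. What is shaped like the part that bears cow_bell_center but green or red is not meant.

How it is judged:
At the end, for the whole second after the job is handed in: Each ordered thing rests on the floor of its compartment (within 4 mm), well inside it, standing ones upright (0.12 rad), the syringe along its compartment (0.35 rad), either way round; all released and at rest; small bell and bottle within 30 mm of their start (x of cow_bell_center in the frame of herd_tray between -0.0575 and -0.0095 m and y of cow_bell_center in the frame of herd_tray between -0.0635 and -0.0235 m and z of cow_bell_center in the frame of herd_tray between 0.052 and 0.06 m and angle between each of cow_bell_center, stick_center, round_bell_center, teat_center's own z axis and vertical below 0.12 rad and x of stick_center in the frame of herd_tray between 0.0275 and 0.0675 m and y of stick_center in the frame of herd_tray between -0.0695 and -0.0175 m and z of stick_center in the frame of herd_tray between 0.0515 and 0.0595 m and x of syringe_center in the frame of herd_tray between -0.022 and 0.022 m and y of syringe_center in the frame of herd_tray between 0.0065 and 0.0745 m and z of syringe_center in the frame of herd_tray between 0.0115 and 0.0195 m and angle between the x axis of syringe_center and the x axis of herd_tray, either way round below 0.35 rad and ((x of round_bell_center in the frame of kid_tray between -0.02 and 0.02 m and y of round_bell_center in the frame of kid_tray between 0.022 and 0.062 m and z of round_bell_center in the frame of kid_tray between 0.037 and 0.045 m and x of teat_center in the frame of kid_tray between -0.022 and 0.022 m and y of teat_center in the frame of kid_tray between -0.064 and -0.02 m and z of teat_center in the frame of kid_tray between 0.039 and 0.047 m) or (x of round_bell_center in the frame of kid_tray between -0.02 and 0.02 m and y of round_bell_center in the frame of kid_tray between -0.062 and -0.022 m and z of round_bell_center in the frame of kid_tray between 0.037 and 0.045 m and x of teat_center in the frame of kid_tray between -0.022 and 0.022 m and y of teat_center in the frame of kid_tray between 0.02 and 0.064 m and z of teat_center in the frame of kid_tray between 0.039 and 0.047 m)) and linear speed of each of cow_bell, round_bell, stick, teat, syringe below 0.02 m/s and distance of each of small_bell_center, bottle_center from where it was at the start of the episode below 0.03 m); the robot touches nothing.
It fails at once if the small bell or the bottle is knocked over or shifted by more than 30 mm (angle between any of small_bell_center, bottle_center's own z axis and vertical above 0.4 rad or distance of any of small_bell_center, bottle_center from where it was at the start of the episode above 0.03 m).
It also fails if it takes over 115 s, if anything falls off the work surface, if the arm or the gripper's body presses on something with over 40 N, if the wrist force passes 120 N, or if a joint passes its speed limit or range.

ROBOT

A 6-joint arm with a two-finger parallel gripper is mounted at the origin on the work surface. World frame = base frame: x ahead of the robot, y to its left, z up, the work surface at z = 0. Lengths are in m, angles in rad, forces in N, time in s.
With the tool pointing down it reaches from about 0.225 to 0.875 m from the base axis. Payload 3.4 kg.
Tool frame: the origin (TCP) lies at the very end of the fingers, on their centre line; the grasp point (between the pads) lies 19 mm behind it (grip_depth is the distance from the TCP to the grasp point, in m); x points along the fingers, z is the direction in which the jaws open and shut, and the axes are right-handed (so a half turn about x gives the same grasp; the last joint's range is limited). The gripper opens to 85 mm and grips with 20 to 120 N. Pads are 22 mm wide; open, the fingers measure 114 mm over their backs; the gripper's body (76 mm by 85 mm) begins 54 mm behind the grasp point. The pads swing forward as they close: fully open they stand 13 mm farther back than shut.
Start: joints at [0.995, 0.276, 1.505, -0, 1.361, -0.121], TCP at [0.253, 0.517, 0.231] pointing down, gripper open.
Joint ranges: [-2.89, 2.89], [-0.75, 2.08], [0.22, 2.7], [-1.18, 4.32], [0.11, 2.71], [-2.7, 2.7]. Speed limits (rad/s): [2.57, 2.57, 3.14, 3.14, 3.14, 3.14].

INTERFACE

Orientations are given as a unit quaternion [w, x, y, z].
In Python, from rig import get_state, get_image, sign_off, grip_depth gives the robot as it stands. The module is installed in compiled form; this text tells all that it offers.
- The arm moves only by the tool arm_command, never from a script. Its argument "series" is a list of rows, each an object with "dp": the shift along the tool's x, y, z scaled (see below), a list of three; "angular": the turn, a rotation vector about the tool's x, y, z scaled (see below), a list of three; "gripper": the finger opening in mm, from 0 to 85.4. A call has exactly 8 rows; each row shifts and turns the pose as measured when the row begins, along the tool's axes as they then stand; what a row does not reach is not made up. The controller multiplies each number of a shift by 0.12 m and each number of a turn by 90 degrees. A row lasts 1/8 s, in which the tool goes at most 62.5 mm and 10.7 degrees, less where a joint would pass 70% of its speed; a pose out of reach is approached as far as the arm can. A call with a number of a shift or a turn outside -1 to 1 is refused whole. A call with a gripper value outside its range is refused whole. The fingers move at their own pace and stop on an object; "grip_force" is the grip in N (left out, the last holds). Time passes only in rows, so rows that do not move let the fingers close, or fill a call up. It gives the time, the measured TCP pose, the force and the opening at its end, in the units of the state.
- get_state(): the state, without advancing time (a new reading comes with each control period).
- get_image(name): name is "side" or "top" or "wrist"; returns a dict with "image" (420x560x3 uint8, blue, green, red), "depth" (420x560 float32, m along the optical axis (not along the pixel's ray), 0 where there is no reading), "mtx" (3x3 intrinsics, pixels), "view" (4x4, takes a point from world to camera coordinates); the wrist camera has in their place "mount" (4x4, takes a point from camera to tool coordinates, whose origin is the TCP and whose axes are the tool frame's). Camera axes: x right, y up, looking along -z (the intrinsics and any distortion apply to the point x, -y, -z); pixel columns grow to the right and rows downward; lengths in m; the calibration is good to about 2 mm. The wrist camera is an equidistant fisheye: a pixel r from the principal point sees the ray r / f radians off the axis. A picture is of the moment at which its call begins: read the wrist's pose just before it.
- sign_off(): hands the job in, once; it reports no verdict.
The state is a dict: "clock": time; "qpos": joint angles; "qd": joint speeds; "effort": joint torques, N m; "position": TCP position; "ee_rot": TCP orientation; "contact_force": force on the tool from outside, world axes, zero at the start; "moment": the same for the moment, N m; "width": finger opening in m.
Only numpy, scipy, OpenCV 4.12 (cv2) and the standard library are available. Lean on these libraries where they do the work, as an engineer would, in place of code of your own. Each camera call takes 0.05 s, during which the arm holds its last target. There are 200 camera calls.

## Working session

There is one attempt and no reset: what is moved stays moved. The work goes in short steps, Python scripts to look and compute and a tool call to move; the robot and the scene stay as the last step left them, time stands still between calls to the robot, and variables do not carry over. Pictures are saved under pics/ and viewed, about 12 in all and at most 16, crops included, and the job is handed in when it is done.

Besides the shell and the picture viewer there is one more tool, called as name(argument=value, ...) on one line, values as JSON. arm_command: Moves the arm, as the interface text tells. Its arguments: {"type":"object","properties":{"series":{"type":"array","items":{"type":"object","properties":{"dp":{"type":"array","items":{"type":"number"}},"angular":{"type":"array","items":{"type":"number"}},"gripper":{"type":"number"}}}},"grip_force":{"type":"number"}},"required":["series"]}

```bash
mkdir -p pics; ls
python3 - <<'E'
from rig import *
import cv2,numpy as np
s=get_state();print(s,grip_depth)
for n in("top","side"):
    r=get_image(n);cv2.imwrite(f"pics/{n}0.png",r["image"]);np.savez(f"{n}0.npz",**r);print(n,r["mtx"],r["view"],{k:v for k,v in r.items() if k not in("image","depth","mtx","view")})
    d=r["depth"];print(d.min(),d.max(),(d==0).mean())
E
```

```text
pics
{'clock': 0.0, 'qpos': array([ 9.95013523e-01,  2.76610841e-01,  1.50613671e+00,  1.37914594e-05,
        1.36066629e+00, -1.21010048e-01]), 'qd': array([ 0.00118895, -0.00046674, -0.00149507, -0.00088184, -0.00062139,
       -0.00140687]), 'effort': array([ 9.94136062e-04, -4.16775835e+01, -2.45807451e+01, -5.66317783e-05,
        1.08683127e-02, -6.93460692e-06]), 'position': array([0.25229586, 0.51611855, 0.23042923]), 'ee_rot': array([ 0.59926033, -0.37468065,  0.60043112,  0.37414427]), 'contact_force': array([-0.52186462,  0.09856639,  0.2555086 ]), 'moment': array([ 0.00302025, -0.00630076, -0.04040979]), 'width': 0.08511779477782112} 0.0187
top [[388.8873157    0.         280.40894358]
 [  0.         388.8873157  208.00046285]
 [  0.           0.           1.        ]] [[ 0.09885687 -0.99508344  0.00602148 -0.06019019]
 [ 0.96922207  0.09765519  0.22599125 -0.52829984]
 [-0.22546818 -0.01650464  0.97411072 -0.90831999]
 [ 0.          0.          0.          1.        ]] {}
0.0 2.0794291 0.0040943877551020405
side [[465.49088953   0.         275.00082366]
 [  0.         465.49088953 205.78208076]
 [  0.           0.           1.        ]] [[ 0.94397928 -0.32996724  0.00497372 -0.46992077]
 [ 0.16979894  0.49857856  0.85005161 -0.15830158]
 [-0.28296897 -0.80158658  0.52667591 -1.29812118]
 [ 0.          0.          0.          1.        ]] {}
0.0 3.9999268 0.004880952380952381
```

View pics/top0.png

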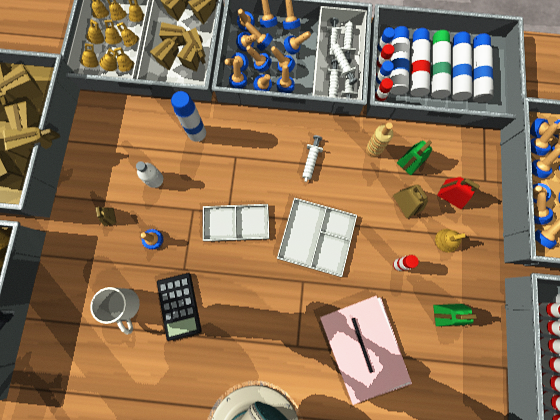

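View pics/side0.png

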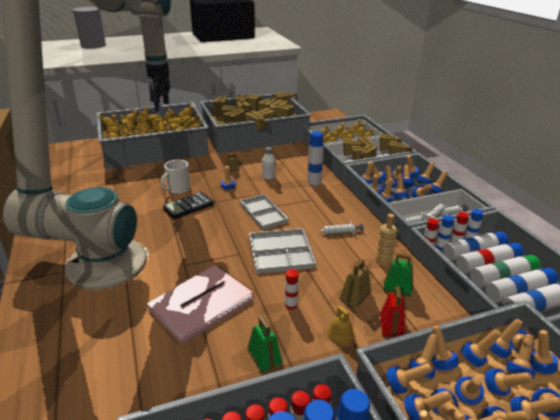

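```bash
cat > h.py <<'E'
import numpy as np,cv2
def cloud(r):
    K,V,d=r["mtx"],r["view"],r["depth"]
    v,u=np.mgrid[:420,:560]
    c=np.stack([(u-K[0,2])/K[0,0]*d,-(v-K[1,2])/K[1,1]*d,-d],-1)
    R,t=V[:3,:3],V[:3,3]
    return (c-t)@R   # HxWx3 world
def proj(r,p):
    c=r["view"][:3,:3]@np.asarray(p)+r["view"][:3,3];K=r["mtx"]
    return K[0,0]*c[0]/-c[2]+K[0,2],-K[1,1]*c[1]/-c[2]+K[1,2]
def ray(r,u,v,z):
    K,V=r["mtx"],r["view"];R,t=V[:3,:3],V[:3,3]
    o=-R.T@t;d=R.T@np.array([(u-K[0,2])/K[0,0],-(v-K[1,2])/K[1,1],-1])
    return o+d*(z-o[2])/d[2]
E
python3 - <<'E'
from h import *
t=dict(np.load("top0.npz"));s=dict(np.load("side0.npz"))
P=cloud(t);Q=cloud(s)
for (u,v) in [(250,280),(380,170),(100,150),(240,160)]: print("table",P[v,u].round(4))
W=np.concatenate([P.reshape(-1,3),Q.reshape(-1,3)])
# top-view clusters
m=((P[...,2]>.006)&(P[...,2]<.14)&(t["depth"]>0)).astype(np.uint8)
n,l,st,c=cv2.connectedComponentsWithStats(m,connectivity=4)
for i in range(1,n):
    if 40<st[i,4]<6000:
        p=P[l==i]; hi=p[p[:,2]>p[:,2].max()-.012]
        print(st[i,:5],"zmax %.3f"%p[:,2].max(),"xy rng",p[:,:2].min(0).round(3),p[:,:2].max(0).round(3),"top",hi[:,:2].mean(0).round(4),"ang %.1f"%cv2.minAreaRect((p[:,:2]*1000).astype(np.float32))[2],np.round(cv2.minAreaRect((p[:,:2]*1000).astype(np.float32))[0:2],0).tolist())
b=cv2.resize(t["image"][120:290,80:270],None,fx=4,fy=3.5,interpolation=cv2.INTER_CUBIC)
a=cv2.resize(t["image"][115:285,275:475],None,fx=4,fy=3.5,interpolation=cv2.INTER_CUBIC)
cv2.imwrite("pics/a.png",a);cv2.imwrite("pics/b.png",b)
E
```

```text
table [ 0.3511  0.0521 -0.0006]
table [ 0.6779 -0.2648  0.0011]
table [0.6577 0.5003 0.0022]
table [6.683e-01 1.166e-01 5.000e-04]
[284  32  28  25 342] zmax 0.086 xy rng [ 0.99  -0.044] [1.075 0.031] top [ 1.0155 -0.031 ] ang 89.9 [[1032.0, -7.0], [75.0, 85.0]]
[177 108  29  34 483] zmax 0.140 xy rng [0.707 0.219] [0.747 0.268] top [0.7164 0.2355] ang 30.6 [[722.0, 239.0], [27.0, 52.0]]
[366 126  27  31 506] zmax 0.140 xy rng [ 0.711 -0.265] [ 0.753 -0.222] top [ 0.7289 -0.2408] ang 80.6 [[731.0, -243.0], [44.0, 41.0]]
[302 136  21  46 411] zmax 0.028 xy rng [ 0.622 -0.103] [ 0.751 -0.055] top [ 0.6832 -0.0759] ang 86.3 [[686.0, -80.0], [43.0, 129.0]]
[397 141  36  34 633] zmax 0.109 xy rng [ 0.673 -0.388] [ 0.753 -0.308] top [ 0.7132 -0.3488] ang 50.3 [[712.0, -349.0], [51.0, 71.0]]
[136 162  27  26 482] zmax 0.118 xy rng [0.564 0.313] [0.613 0.36 ] top [0.5879 0.3369] ang 50.6 [[586.0, 334.0], [41.0, 48.0]]
[439 177  41  32 795] zmax 0.108 xy rng [ 0.591 -0.488] [ 0.666 -0.421] top [ 0.628  -0.4613] ang 63.2 [[629.0, -461.0], [71.0, 52.0]]
[393 185  35  33 704] zmax 0.109 xy rng [
[... 1128 characters left out ...]
, -321.0], [31.0, 31.0]]
[ 157  273   44   69 2159] zmax 0.024 xy rng [0.186 0.158] [0.353 0.283] top [0.2685 0.2194] ang 19.8 [[269.0, 220.0], [150.0, 86.0]]
[  91  288   48   47 1229] zmax 0.095 xy rng [0.198 0.313] [0.299 0.401] top [0.2586 0.3606] ang 65.9 [[254.0, 348.0], [106.0, 80.0]]
[ 320  297   92  108 5947] zmax 0.030 xy rng [ 0.091 -0.358] [ 0.34 -0.13] top [ 0.2165 -0.2418] ang 24.9 [[215.0, -247.0], [217.0, 160.0]]
[435 304  42  23 772] zmax 0.108 xy rng [ 0.286 -0.488] [ 0.345 -0.413] top [ 0.3146 -0.4486] ang 8.0 [[314.0, -449.0], [52.0, 70.0]]
[ 212  386   86   34 1645] zmax 0.140 xy rng [ 0.025 -0.095] [0.106 0.103] top [ 0.0902 -0.0189] ang 5.5 [[70.0, 7.0], [72.0, 199.0]]
```

View pics/a.png

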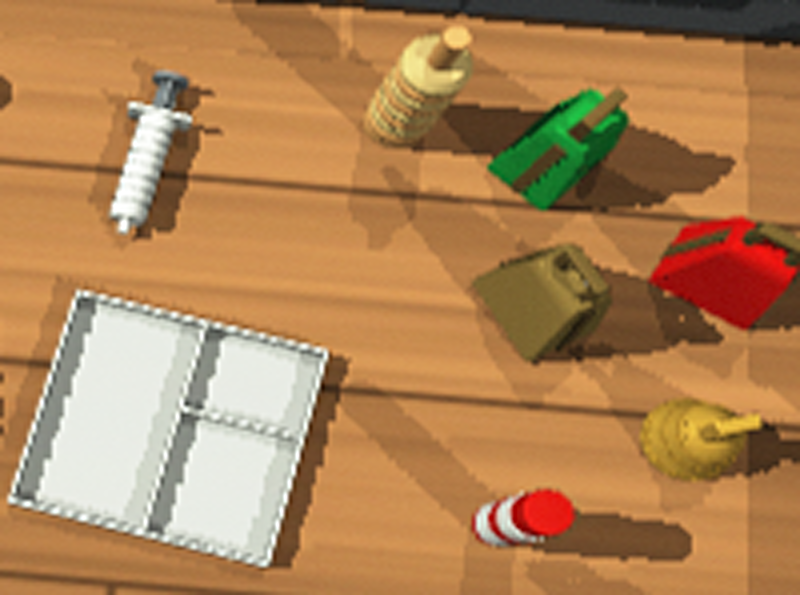

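```bash
cat >> h.py <<'E'
from scipy.spatial.transform import Rotation as Rn
def down(psi):  # tool x down, tool z (jaw) at heading psi (rad)
    x=np.array([0,0,-1.]);z=np.array([np.cos(psi),np.sin(psi),0]);return np.stack([x,np.cross(z,x),z],1)
def cur():
    from rig import get_state
    s=get_state();q=s["ee_rot"];return s,np.array(s["position"]),Rn.from_quat([q[1],q[2],q[3],q[0]]).as_matrix()
def plan(wps):
    """wps: list of (x,y,z,psi_deg,nrows); prints rows"""
    s,p,R=cur();psi=np.degrees(np.arctan2(R[1,2],R[0,2]))
    print("t %.2f p %s psi %.1f tilt %.2f w %.1f q6 %.2f q1 %.2f F %s"%(s["clock"],p.round(4),psi,np.degrees(np.arccos(-R[2,0])),s["width"]*1e3,s["qpos"][5],s["qpos"][0],s["contact_force"].round(1)))
    for x,y,z,a,n in wps:
        d=(a-psi+90)%180-90  # nearest equivalent
        if isinstance(a,str): pass
        T=down(np.radians(psi+d));p1=np.array([x,y,z]);rv=(Rn.from_matrix(R.T@T)).as_rotvec()
        R0,p0=R,p
        for k in range(n):
            dp=R.T@((p1-p0)/n)/.12;R=R@Rn.from_rotvec(rv/n).as_matrix()
            print(dp.round(3).tolist(),(rv/n/(np.pi/2)).round(3).tolist(), "TOO FAR" if np.linalg.norm(dp)*.12>.0625 or np.linalg.norm(rv/n)>np.radians(10.7) else "")
        p=p1;R=T;psi+=d
    print("end psi %.1f"%psi)
E
python3 - <<'E'
from h import *
C=[cloud(dict(np.load(f"{n}0.npz"))) for n in("top","side")]
I=[np.load(f"{n}0.npz")["depth"] for n in("top","side")]
def sel(i,x,y,r,z0,z1):
    P=C[i];return P[(I[i]>0)&(np.hypot(P[...,0]-x,P[...,1]-y)<r)&(P[...,2]>z0)&(P[...,2]<z1)]
for nm,x,y,r,z0,z1 in [("cowstrap",.593,-.341,.05,.088,.12),("lug",.501,-.444,.04,.056,.09),("stick",.426,-.321,.03,.02,.12),("sticktop",.426,-.321,.03,.098,.12),("teat",.427,.312,.04,.03,.09),("teatcap",.427,.312,.04,.004,.019),("bell",.501,-.442,.05,.005,.045),("cowbody",.593,-.341,.06,.01,.07),("syr",.686,-.08,.08,.006,.04)]:
    for i in(0,1):
        q=sel(i,x,y,r,z0,z1)
        if len(q)<5: print(nm,i,len(q));continue
        (c,wh,a)=cv2.minAreaRect((q[:,:2]*1000).astype(np.float32));print(nm,"ts"[i],len(q),"rect",np.round(c,1),np.round(wh,1),"%.1f"%a,"med",np.median(q[:,:2],0).round(4),"z",q[:,2].min().round(3),q[:,2].max().round(3))
for nm,x,y,r in[("herd",.477,-.108,.13),("kid",.493,.105,.11)]:
    for i in(0,1):
        q=sel(i,x,y,r,.010,.022);print(nm,i,cv2.minAreaRect((q[:,:2]*1000).astype(np.float32)))
from h import cur
s,p,R=cur();print(R.round(3))
plan([(.35,.42,.2,8,5),(.427,.312,.15,8,3)])
E
```

```text
cowstrap t 80 rect [ 593.8 -341.5] [35.2 11.4] 34.9 med [ 0.593  -0.3413] z 0.088 0.109
cowstrap s 80 rect [ 595.3 -343.4] [40.8 10.7] 35.9 med [ 0.5918 -0.3471] z 0.089 0.11
lug t 61 rect [ 501.8 -445.4] [ 9.9 30.8] 18.9 med [ 0.5005 -0.442 ] z 0.057 0.078
lug s 99 rect [ 502.9 -447. ] [13.2 29.7] 22.5 med [ 0.5018 -0.4506] z 0.056 0.078
stick t 283 rect [ 425.9 -321.3] [31.1 30.6] 21.7 med [ 0.4237 -0.3142] z 0.02 0.108
stick s 426 rect [ 426.3 -326.9] [31.5 31.9] 68.2 med [ 0.4233 -0.3349] z 0.021 0.108
sticktop t 144 rect [ 426.4 -322.1] [29.2 29.1] 23.7 med [ 0.4259 -0.3211] z 0.098 0.108
sticktop s 107 rect [ 426.3 -325.3] [28.4 28.7] 65.3 med [ 0.4256 -0.3275] z 0.098 0.108
teat t 88 rect [427.7 311.9] [16.6 16.6] 41.6 med [0.4262 0.3084] z 0.03 0.081
teat s 68 rect [428.6 308.2] [17.2 20.9] 66.5 med [0.4286 0.3072] z 0.03 0.081
teatcap t 180 rect [429. 310.] [51.8 57.5] 12.7 med [0.4233 0.3028] z 0.004 0.019
teatcap s 78 rect [429.9 305.4] [51.7 45. ] 6.2 med [0.4258 0.2961] z 0.004 0.019
bell t 350 rect [ 499.2 -440.6] [59.5 48.2] 26.4 med [ 0.494  -0.4321] z 0.005 0.045
bel
[... 697 characters left out ...]
05126953, 169.619384765625), 7.843201637268066)
kid 1 ((494.0965881347656, 105.28303527832031), (93.82062530517578, 183.15841674804688), 8.609728813171387)
[[-0.001 -0.898  0.439]
 [-0.001  0.439  0.898]
 [-1.     0.    -0.002]]
t 0.10 p [0.2523 0.5162 0.2305] psi 63.9 tilt 0.09 w 85.5 q6 -0.12 q1 1.00 F [0.9 0.6 0.6]
[0.051, -0.217, -0.072] [0.124, -0.0, 0.0] TOO FAR
[0.051, -0.227, -0.029] [0.124, -0.0, 0.0] TOO FAR
[0.051, -0.228, 0.016] [0.124, -0.0, 0.0] TOO FAR
[0.051, -0.221, 0.059] [0.124, -0.0, 0.0] TOO FAR
[0.051, -0.205, 0.101] [0.124, -0.0, 0.0] TOO FAR
[0.139, -0.327, 0.17] [0.0, 0.0, 0.0] 
[0.139, -0.327, 0.17] [0.0, 0.0, 0.0] 
[0.139, -0.327, 0.17] [0.0, 0.0, 0.0] 
end psi 8.0
```

```bash
python3 -c "
from h import *
plan([(.4285,.3105,.13,8,8)])"
```

```text
t 0.10 p [0.2523 0.5162 0.2305] psi 63.9 tilt 0.09 w 85.5 q6 -0.12 q1 1.00 F [0.9 0.6 0.6]
[0.105, -0.259, -0.112] [0.078, -0.0, 0.0] 
[0.105, -0.271, -0.079] [0.078, -0.0, 0.0] 
[0.105, -0.278, -0.046] [0.078, -0.0, 0.0] 
[0.105, -0.282, -0.012] [0.078, -0.0, 0.0] 
[0.105, -0.281, 0.023] [0.078, -0.0, 0.0] 
[0.105, -0.276, 0.057] [0.078, -0.0, 0.0] 
[0.105, -0.267, 0.09] [0.078, -0.0, 0.0] 
[0.105, -0.254, 0.122] [0.078, -0.0, 0.0] 
end psi 8.0
```

arm_command(series=[{"dp": [0.1, -0.26, -0.11], "angular": [0.08, 0, 0], "gripper": 60}, {"dp": [0.1, -0.27, -0.08], "angular": [0.08, 0, 0], "gripper": 60}, {"dp": [0.1, -0.28, -0.05], "angular": [0.08, 0, 0], "gripper": 60}, {"dp": [0.1, -0.28, -0.01], "angular": [0.08, 0, 0], "gripper": 60}, {"dp": [0.1, -0.28, 0.02], "angular": [0.08, 0, 0], "gripper": 60}, {"dp": [0.1, -0.28, 0.06], "angular": [0.08, 0, 0], "gripper": 60}, {"dp": [0.1, -0.27, 0.09], "angular": [0.08, 0, 0], "gripper": 60}, {"dp": [0.1, -0.25, 0.12], "angular": [0.08, 0, 0], "gripper": 60}], grip_force=30)

```text
clock: 1.1
position: [0.4254, 0.3009, 0.1293]
ee_rot: [0.705, -0.03, 0.708, 0.028]
contact_force: [-0.1, 0.1, -0.8]
width: 0.0598
```

```bash
python3 -c "
from h import *
plan([(.4285,.3105,.13,8,2),(.4285,.3105,.034,8,3)])"
```

```text
t 1.10 p [0.4254 0.3009 0.1293] psi 4.7 tilt 0.26 w 59.8 q6 0.40 q1 0.48 F [-0.1  0.1 -0.8]
[-0.003, 0.039, 0.016] [-0.018, -0.001, 0.001] 
[-0.003, 0.038, 0.017] [-0.018, -0.001, 0.001] 
[0.267, 0.0, 0.0] [0.0, 0.0, 0.0] 
[0.267, 0.0, 0.0] [0.0, 0.0, 0.0] 
[0.267, 0.0, 0.0] [0.0, 0.0, 0.0] 
end psi 8.0
```

arm_command(series=[{"dp": [0, 0.04, 0.016], "angular": [-0.018, 0, 0], "gripper": 60}, {"dp": [0, 0.035, 0.016], "angular": [-0.018, 0, 0], "gripper": 60}, {"dp": [0, 0, 0], "angular": [0, 0, 0], "gripper": 60}, {"dp": [0.2, 0, 0], "angular": [0, 0, 0], "gripper": 60}, {"dp": [0.2, 0, 0], "angular": [0, 0, 0], "gripper": 60}, {"dp": [0.2, 0, 0], "angular": [0, 0, 0], "gripper": 60}, {"dp": [0, 0, 0], "angular": [0, 0, 0], "gripper": 60}, {"dp": [0, 0, 0], "angular": [0, 0, 0], "gripper": 60}])

```text
clock: 2.1
position: [0.4273, 0.3144, 0.0574]
ee_rot: [0.705, -0.053, 0.706, 0.053]
contact_force: [-0.2, 0.3, -0.2]
width: 0.0605
```

```bash
python3 -c "
from h import *
plan([(.4285,.3105,.034,8,2)])
from rig import get_image
r=get_image('side');cv2.imwrite('pics/c.png',cv2.resize(r['image'][120:260,160:320],None,fx=4,fy=4))"
```

```text
t 2.10 p [0.4273 0.3144 0.0574] psi 8.6 tilt 0.09 w 60.5 q6 0.35 q1 0.50 F [-0.2  0.3 -0.2]
[0.097, -0.017, 0.003] [0.003, -0.0, -0.0] 
[0.097, -0.017, 0.003] [0.003, -0.0, -0.0] 
end psi 8.0
```

View pics/c.png

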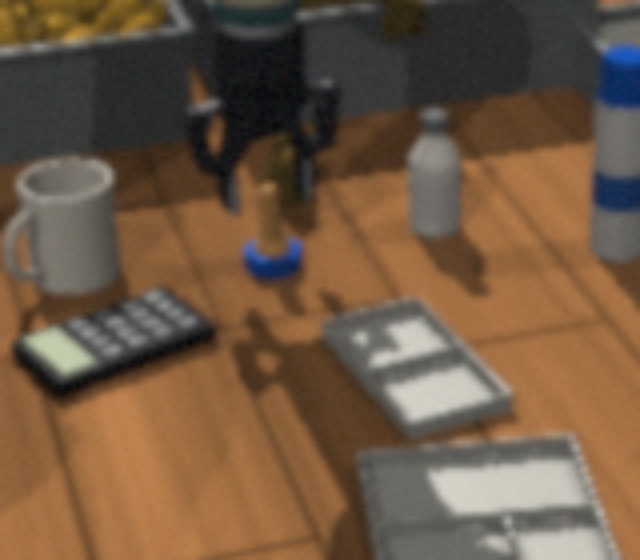

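The fingers straddle the tan teat (crop ~(270,210)); descending the rest and closing.

arm_command(series=[{"dp": [0.1, -0.017, 0.003], "angular": [0, 0, 0], "gripper": 60}, {"dp": [0.09, -0.017, 0.003], "angular": [0, 0, 0], "gripper": 60}, {"dp": [0, 0, 0], "angular": [0, 0, 0], "gripper": 60}, {"dp": [0, 0, 0], "angular": [0, 0, 0], "gripper": 10}, {"dp": [0, 0, 0], "angular": [0, 0, 0], "gripper": 10}, {"dp": [0, 0, 0], "angular": [0, 0, 0], "gripper": 10}, {"dp": [0, 0, 0], "angular": [0, 0, 0], "gripper": 10}, {"dp": [0, 0, 0], "angular": [0, 0, 0], "gripper": 10}])

```text
clock: 3.15
position: [0.4298, 0.3107, 0.035]
ee_rot: [0.706, -0.052, 0.704, 0.053]
contact_force: [0.4, -0.5, -1.1]
width: 0.0178
```

```bash
python3 -c "
from h import *
s,p,R=cur()
plan([(p[0],p[1],.09,8,2),(.4874,.1468,.09,8,6)])"
```

```text
t 3.15 p [0.4298 0.3107 0.035 ] psi 8.6 tilt 0.15 w 17.8 q6 0.34 q1 0.49 F [ 0.4 -0.5 -1.1]
[-0.229, 0.0, 0.0] [0.003, 0.001, -0.001] 
[-0.229, 0.0, 0.0] [0.003, 0.001, -0.001] 
[0.0, -0.237, 0.048] [0.0, 0.0, 0.0] 
[0.0, -0.237, 0.048] [0.0, 0.0, 0.0] 
[0.0, -0.237, 0.048] [0.0, 0.0, 0.0] 
[0.0, -0.237, 0.048] [0.0, 0.0, 0.0] 
[0.0, -0.237, 0.048] [0.0, 0.0, 0.0] 
[0.0, -0.237, 0.048] [0.0, 0.0, 0.0] 
end psi 8.0
```

arm_command(series=[{"dp": [-0.2, 0, 0], "angular": [0, 0, 0], "gripper": 10}, {"dp": [-0.25, 0, 0], "angular": [0, 0, 0], "gripper": 10}, {"dp": [0, -0.2, 0.04], "angular": [0, 0, 0], "gripper": 10}, {"dp": [0, -0.25, 0.05], "angular": [0, 0, 0], "gripper": 10}, {"dp": [0, -0.25, 0.05], "angular": [0, 0, 0], "gripper": 10}, {"dp": [0, -0.25, 0.05], "angular": [0, 0, 0], "gripper": 10}, {"dp": [0, -0.25, 0.05], "angular": [0, 0, 0], "gripper": 10}, {"dp": [0, -0.15, 0.04], "angular": [0, 0, 0], "gripper": 10}])

```text
clock: 4.15
position: [0.4887, 0.1525, 0.0909]
ee_rot: [0.706, -0.054, 0.704, 0.055]
contact_force: [0.7, -0.1, 0.3]
width: 0.0181
```

```bash
python3 -c "
from h import *
plan([(.4874,.1468,.08,8,2),(.4874,.1468,.0395,8,2)])"
```

```text
t 4.15 p [0.4887 0.1525 0.0909] psi 8.8 tilt 0.24 w 18.1 q6 0.01 q1 0.17 F [ 0.7 -0.1  0.3]
[0.045, -0.023, -0.009] [0.004, 0.001, -0.001] 
[0.045, -0.023, -0.009] [0.004, 0.001, -0.001] 
[0.169, 0.0, 0.0] [0.0, 0.0, 0.0] 
[0.169, 0.0, 0.0] [0.0, 0.0, 0.0] 
end psi 8.0
```

arm_command(series=[{"dp": [0.05, -0.02, -0.01], "angular": [0, 0, 0], "gripper": 10}, {"dp": [0.1, -0.01, 0], "angular": [0, 0, 0], "gripper": 10}, {"dp": [0.1, 0, 0], "angular": [0, 0, 0], "gripper": 10}, {"dp": [0.1, 0, 0], "angular": [0, 0, 0], "gripper": 10}, {"dp": [0.05, 0, 0], "angular": [0, 0, 0], "gripper": 10}, {"dp": [0, 0, 0], "angular": [0, 0, 0], "gripper": 10}, {"dp": [0, 0, 0], "angular": [0, 0, 0], "gripper": 10}, {"dp": [0, 0, 0], "angular": [0, 0, 0], "gripper": 10}])

```text
clock: 5.15
position: [0.4868, 0.1503, 0.0387]
ee_rot: [0.706, -0.053, 0.704, 0.055]
contact_force: [-0.7, 0.6, -1.0]
width: 0.0177
```

```bash
python3 -c "
from h import *
plan([(.4874,.1468,.0385,8,1)])"
```

```text
t 5.15 p [0.4868 0.1503 0.0387] psi 8.8 tilt 0.19 w 17.7 q6 0.00 q1 0.16 F [-0.7  0.6 -1. ]
[0.002, -0.03, 0.0] [0.009, 0.001, -0.002] 
end psi 8.0
```

arm_command(series=[{"dp": [0, 0, 0], "angular": [0, 0, 0], "gripper": 50}, {"dp": [0, 0, 0], "angular": [0, 0, 0], "gripper": 50}, {"dp": [0, 0, 0], "angular": [0, 0, 0], "gripper": 50}, {"dp": [-0.2, 0, 0], "angular": [0, 0, 0], "gripper": 50}, {"dp": [-0.4, 0, 0], "angular": [0, 0, 0], "gripper": 50}, {"dp": [-0.4, 0, 0], "angular": [0, 0, 0], "gripper": 50}, {"dp": [0, -0.25, 0], "angular": [0, 0, 0], "gripper": 50}, {"dp": [0, -0.45, 0], "angular": [0, 0, 0], "gripper": 50}])

```text
clock: 6.15
position: [0.5004, 0.0678, 0.1636]
ee_rot: [0.707, -0.055, 0.703, 0.058]
contact_force: [1.1, -0.5, -0.2]
width: 0.0499
```

```bash
python3 -c "
from h import *
plan([(.502,-.446,.15,20,9)])
plan([(.502,-.446,.15,20,10)])"
```

```text
t 6.15 p [0.5004 0.0678 0.1636] psi 9.1 tilt 0.35 w 49.9 q6 -0.17 q1 -0.01 F [ 1.1 -0.5 -0.2]
[0.011, -0.47, -0.074] [-0.013, 0.0, -0.0] 
[0.011, -0.468, -0.084] [-0.013, 0.0, -0.0] 
[0.011, -0.466, -0.094] [-0.013, 0.0, -0.0] 
[0.011, -0.464, -0.104] [-0.013, 0.0, -0.0] 
[0.012, -0.462, -0.113] [-0.013, 0.0, -0.0] 
[0.012, -0.46, -0.123] [-0.013, 0.0, -0.0] 
[0.012, -0.457, -0.133] [-0.013, 0.0, -0.0] 
[0.012, -0.454, -0.142] [-0.013, 0.0, -0.0] 
[0.012, -0.451, -0.152] [-0.013, 0.0, -0.0] 
end psi 20.0
t 6.15 p [0.5004 0.0678 0.1636] psi 9.1 tilt 0.35 w 49.9 q6 -0.17 q1 -0.01 F [ 1.1 -0.5 -0.2]
[0.01, -0.423, -0.067] [-0.012, 0.0, -0.0] 
[0.01, -0.422, -0.075] [-0.012, 0.0, -0.0] 
[0.01, -0.42, -0.083] [-0.012, 0.0, -0.0] 
[0.01, -0.419, -0.091] [-0.012, 0.0, -0.0] 
[0.01, -0.417, -0.099] [-0.012, 0.0, -0.0] 
[0.01, -0.415, -0.106] [-0.012, 0.0, -0.0] 
[0.011, -0.413, -0.114] [-0.012, 0.0, -0.0] 
[0.011, -0.41, -0.122] [-0.012, 0.0, -0.0] 
[0.011, -0.408, -0.13] [-0.012, 0.0, -0.0] 
[0.011, -0.406, -0.138] [-0.012, 0.0, -0.0] 
end psi 20.0
```

arm_command(series=[{"dp": [0.01, -0.45, -0.07], "angular": [-0.013, 0, 0], "gripper": 50}, {"dp": [0.01, -0.45, -0.08], "angular": [-0.013, 0, 0], "gripper": 50}, {"dp": [0.01, -0.45, -0.09], "angular": [-0.013, 0, 0], "gripper": 50}, {"dp": [0.01, -0.45, -0.1], "angular": [-0.013, 0, 0], "gripper": 50}, {"dp": [0.01, -0.45, -0.11], "angular": [-0.013, 0, 0], "gripper": 50}, {"dp": [0.01, -0.45, -0.12], "angular": [-0.013, 0, 0], "gripper": 50}, {"dp": [0.01, -0.45, -0.13], "angular": [-0.013, 0, 0], "gripper": 50}, {"dp": [0.01, -0.35, -0.12], "angular": [-0.013, 0, 0], "gripper": 50}])

```text
clock: 7.15
position: [0.5018, -0.3785, 0.154]
ee_rot: [0.702, -0.115, 0.693, 0.116]
contact_force: [1.3, 1.1, -0.6]
width: 0.0497
```

```bash
python3 -c "
from h import *
plan([(.502,-.446,.12,20,3)])"
```

```text
t 7.15 p [ 0.5018 -0.3785  0.154 ] psi 18.8 tilt 0.70 w 49.7 q6 -1.09 q1 -0.76 F [ 1.3  1.1 -0.6]
[0.094, -0.178, -0.061] [-0.004, 0.003, 0.0] 
[0.094, -0.177, -0.062] [-0.004, 0.003, 0.0] 
[0.094, -0.177, -0.063] [-0.004, 0.003, 0.0] 
end psi 20.0
```

arm_command(series=[{"dp": [0.09, -0.15, -0.05], "angular": [-0.004, 0.003, 0], "gripper": 50}, {"dp": [0.09, -0.17, -0.06], "angular": [-0.004, 0.003, 0], "gripper": 50}, {"dp": [0.09, -0.12, -0.06], "angular": [-0.004, 0.003, 0], "gripper": 50}, {"dp": [0, 0, 0], "angular": [0, 0, 0], "gripper": 50}, {"dp": [0, 0, 0], "angular": [0, 0, 0], "gripper": 50}, {"dp": [0, 0, 0], "angular": [0, 0, 0], "gripper": 50}, {"dp": [0, 0, 0], "angular": [0, 0, 0], "gripper": 50}, {"dp": [0, 0, 0], "angular": [0, 0, 0], "gripper": 50}])

```text
clock: 8.15
position: [0.5002, -0.4343, 0.1191]
ee_rot: [0.695, -0.122, 0.697, 0.124]
contact_force: [0.6, 1.0, -0.3]
width: 0.0501
```

```bash
python3 -c "
from h import *
plan([(.502,-.446,.08,20,3),(.502,-.446,.057,20,1)])
from rig import get_image
r=get_image('wrist');cv2.imwrite('pics/d.png',r['image'])
r=get_image('top');P=cloud(r)
m=(r['depth']>0)&(np.hypot(P[...,0]-.487,P[...,1]-.15)<.03)&(P[...,2]>.03);q=P[m];print('teat',q.mean(0),q.max(0),q.min(0))"
```

```text
t 8.15 p [ 0.5002 -0.4343  0.1191] psi 20.0 tilt 0.22 w 50.1 q6 -1.17 q1 -0.82 F [ 0.6  1.  -0.3]
[0.108, -0.033, -0.006] [-0.0, -0.0, -0.001] 
[0.108, -0.032, -0.006] [-0.0, -0.0, -0.001] 
[0.108, -0.032, -0.006] [-0.0, -0.0, -0.001] 
[0.192, 0.0, 0.0] [0.0, 0.0, 0.0] 
end psi 20.0
teat [0.48252525 0.15088791 0.06277317] [0.49405915 0.16193339 0.08528399] [0.4749352  0.14210176 0.0301431 ]
```

View pics/d.png

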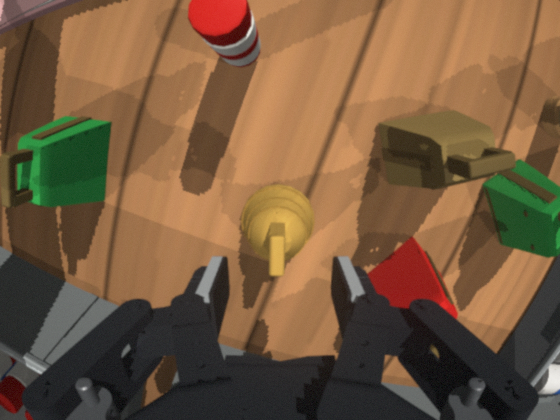

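Wrist view: the brass lug (277,250) lies midway between the pads and parallel to them. Descending and gripping.

arm_command(series=[{"dp": [0.1, -0.035, -0.006], "angular": [0, 0, 0], "gripper": 50}, {"dp": [0.13, -0.03, -0.006], "angular": [0, 0, 0], "gripper": 50}, {"dp": [0.13, -0.03, -0.005], "angular": [0, 0, 0], "gripper": 50}, {"dp": [0.1, 0, 0], "angular": [0, 0, 0], "gripper": 50}, {"dp": [0.06, 0, 0], "angular": [0, 0, 0], "gripper": 50}, {"dp": [0, 0, 0], "angular": [0, 0, 0], "gripper": 50}, {"dp": [0, 0, 0], "angular": [0, 0, 0], "gripper": 50}, {"dp": [0, 0, 0], "angular": [0, 0, 0], "gripper": 50}], grip_force=50)

```text
clock: 9.25
position: [0.5015, -0.4464, 0.0509]
ee_rot: [0.695, -0.121, 0.698, 0.124]
contact_force: [-0.3, -1.0, -0.5]
width: 0.05
```

```bash
python3 -c "
from h import *
plan([(.502,-.446,.056,20,1)])"
```

```text
t 9.25 p [ 0.5015 -0.4464  0.0509] psi 19.9 tilt 0.34 w 50.0 q6 -1.18 q1 -0.83 F [-0.3 -1.  -0.5]
[-0.043, 0.002, 0.005] [-0.001, -0.002, -0.003] 
end psi 20.0
```

arm_command(series=[{"dp": [-0.045, 0, 0.004], "angular": [0, 0, 0], "gripper": 50}, {"dp": [0, 0, 0], "angular": [0, 0, 0], "gripper": 50}, {"dp": [0, 0, 0], "angular": [0, 0, 0], "gripper": 3}, {"dp": [0, 0, 0], "angular": [0, 0, 0], "gripper": 3}, {"dp": [0, 0, 0], "angular": [0, 0, 0], "gripper": 3}, {"dp": [0, 0, 0], "angular": [0, 0, 0], "gripper": 3}, {"dp": [0, 0, 0], "angular": [0, 0, 0], "gripper": 3}, {"dp": [0, 0, 0], "angular": [0, 0, 0], "gripper": 3}], grip_force=50)

```text
clock: 10.25
position: [0.5028, -0.4471, 0.0584]
ee_rot: [0.696, -0.122, 0.697, 0.123]
contact_force: [-0.2, -1.0, 0.8]
width: 0.0086
```

```bash
python3 -c "
from h import *
s,p,R=cur()
plan([(p[0],p[1],.21,20,3),(.4991,.0636,.21,8,10)])"
```

```text
t 10.25 p [ 0.5028 -0.4471  0.0584] psi 19.9 tilt 0.15 w 8.6 q6 -1.18 q1 -0.83 F [-0.2 -1.   0.8]
[-0.421, 0.001, -0.001] [-0.0, -0.0, -0.0] 
[-0.421, 0.0, -0.001] [-0.0, -0.0, -0.0] 
[-0.421, 0.0, -0.0] [-0.0, -0.0, -0.0] 
[0.0, 0.401, 0.143] [0.013, 0.0, 0.0] 
[0.0, 0.404, 0.134] [0.013, 0.0, 0.0] 
[0.0, 0.407, 0.126] [0.013, 0.0, 0.0] 
[0.0, 0.409, 0.117] [0.013, 0.0, 0.0] 
[0.0, 0.412, 0.109] [0.013, 0.0, 0.0] 
[0.0, 0.414, 0.1] [0.013, 0.0, 0.0] 
[0.0, 0.416, 0.091] [0.013, 0.0, 0.0] 
[0.0, 0.418, 0.083] [0.013, 0.0, 0.0] 
[0.0, 0.419, 0.074] [0.013, 0.0, 0.0] 
[0.0, 0.421, 0.065] [0.013, 0.0, 0.0] 
end psi 8.0
```

arm_command(series=[{"dp": [-0.15, 0, 0], "angular": [0, 0, 0], "gripper": 3}, {"dp": [-0.25, 0, 0], "angular": [0, 0, 0], "gripper": 3}, {"dp": [-0.3, 0, 0], "angular": [0, 0, 0], "gripper": 3}, {"dp": [-0.3, 0, 0], "angular": [0, 0, 0], "gripper": 3}, {"dp": [-0.2, 0.1, 0.04], "angular": [0, 0, 0], "gripper": 3}, {"dp": [0, 0.2, 0.07], "angular": [0.013, 0, 0], "gripper": 3}, {"dp": [0, 0.3, 0.1], "angular": [0.013, 0, 0], "gripper": 3}, {"dp": [0, 0.4, 0.13], "angular": [0.013, 0, 0], "gripper": 3}], grip_force=60)

```text
clock: 11.25
position: [0.5024, -0.3195, 0.2105]
ee_rot: [0.699, -0.098, 0.701, 0.1]
contact_force: [0.8, 0.8, -1.6]
width: 0.0082
```

```bash
python3 -c "
from h import *
plan([(.4991,.0636,.2,8,9)])"
```

```text
t 11.25 p [ 0.5024 -0.3195  0.2105] psi 16.0 tilt 0.26 w 8.2 q6 -0.96 q1 -0.68 F [ 0.8  0.8 -1.6]
[0.011, 0.342, 0.095] [0.01, -0.0, -0.0] 
[0.011, 0.343, 0.09] [0.01, -0.0, -0.0] 
[0.01, 0.345, 0.084] [0.01, -0.0, -0.0] 
[0.01, 0.346, 0.079] [0.01, -0.0, -0.0] 
[0.01, 0.347, 0.074] [0.01, -0.0, -0.0] 
[0.01, 0.348, 0.068] [0.01, -0.0, -0.0] 
[0.01, 0.349, 0.063] [0.01, -0.0, -0.0] 
[0.01, 0.35, 0.057] [0.01, -0.0, -0.0] 
[0.01, 0.351, 0.052] [0.01, -0.0, -0.0] 
end psi 8.0
```

arm_command(series=[{"dp": [0.01, 0.4, 0.1], "angular": [0.01, 0, 0], "gripper": 3}, {"dp": [0.01, 0.4, 0.09], "angular": [0.01, 0, 0], "gripper": 3}, {"dp": [0.01, 0.4, 0.09], "angular": [0.01, 0, 0], "gripper": 3}, {"dp": [0.01, 0.4, 0.08], "angular": [0.01, 0, 0], "gripper": 3}, {"dp": [0.01, 0.35, 0.08], "angular": [0.01, 0, 0], "gripper": 3}, {"dp": [0.01, 0.35, 0.07], "angular": [0.01, 0, 0], "gripper": 3}, {"dp": [0.01, 0.3, 0.06], "angular": [0.01, 0, 0], "gripper": 3}, {"dp": [0.01, 0.2, 0.04], "angular": [0.01, 0, 0], "gripper": 3}])

```text
clock: 12.25
position: [0.4936, 0.0385, 0.2079]
ee_rot: [0.705, -0.052, 0.705, 0.055]
contact_force: [1.0, -0.7, -2.9]
width: 0.0088
```

```bash
python3 -c "
from h import *
plan([(.4991,.0636,.12,8,4)])"
```

```text
t 12.25 p [0.4936 0.0385 0.2079] psi 8.6 tilt 0.25 w 8.8 q6 -0.22 q1 -0.07 F [ 1.  -0.7 -2.9]
[0.183, 0.049, 0.019] [0.002, 0.0, -0.001] 
[0.183, 0.049, 0.019] [0.002, 0.0, -0.001] 
[0.183, 0.05, 0.019] [0.002, 0.0, -0.001] 
[0.183, 0.05, 0.019] [0.002, 0.0, -0.001] 
end psi 8.0
```

arm_command(series=[{"dp": [0.1, 0.05, 0.02], "angular": [0, 0, 0], "gripper": 3}, {"dp": [0.15, 0.05, 0.02], "angular": [0, 0, 0], "gripper": 3}, {"dp": [0.15, 0.03, 0.02], "angular": [0, 0, 0], "gripper": 3}, {"dp": [0.15, 0, 0.01], "angular": [0, 0, 0], "gripper": 3}, {"dp": [0.1, 0, 0], "angular": [0, 0, 0], "gripper": 3}, {"dp": [0, 0, 0], "angular": [0, 0, 0], "gripper": 3}, {"dp": [0, 0, 0], "angular": [0, 0, 0], "gripper": 3}, {"dp": [0, 0, 0], "angular": [0, 0, 0], "gripper": 3}])

```text
clock: 13.25
position: [0.4992, 0.0539, 0.1283]
ee_rot: [0.705, -0.054, 0.705, 0.055]
contact_force: [-0.4, -0.4, -3.1]
width: 0.0083
```

```bash
python3 -c "
from h import *
plan([(.4991,.0636,.063,8,4)])
from rig import get_image
r=get_image('side');cv2.imwrite('pics/e.png',cv2.resize(r['image'][120:290,180:360],None,fx=3.5,fy=3.5))"
```

```text
t 13.25 p [0.4992 0.0539 0.1283] psi 8.8 tilt 0.09 w 8.3 q6 -0.19 q1 -0.03 F [-0.4 -0.4 -3.1]
[0.136, 0.02, 0.003] [0.002, 0.0, -0.0] 
[0.136, 0.02, 0.003] [0.002, 0.0, -0.0] 
[0.136, 0.02, 0.003] [0.002, 0.0, -0.0] 
[0.136, 0.02, 0.003] [0.002, 0.0, -0.0] 
end psi 8.0
```

View pics/e.png

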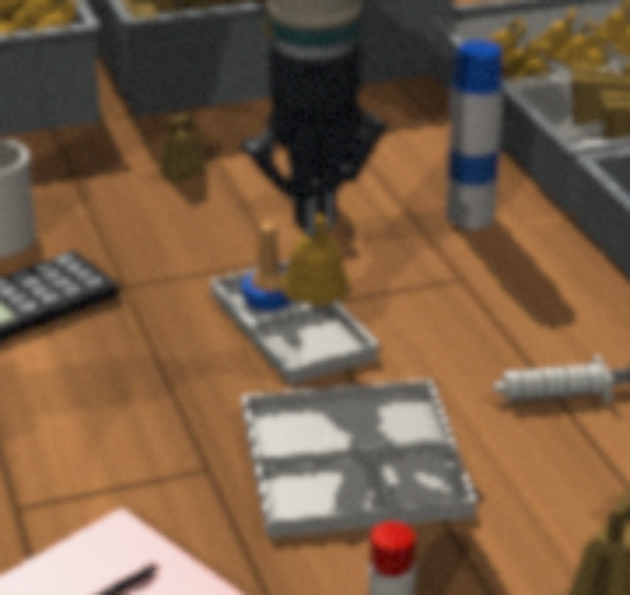

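The bell hangs upright above the tray's near compartment (crop ~(318,270)), and the teat stands in the other one.

arm_command(series=[{"dp": [0.1, 0.03, 0.003], "angular": [0, 0, 0], "gripper": 3}, {"dp": [0.12, 0.025, 0.003], "angular": [0, 0, 0], "gripper": 3}, {"dp": [0.12, 0.02, 0], "angular": [0, 0, 0], "gripper": 3}, {"dp": [0.1, 0, 0], "angular": [0, 0, 0], "gripper": 3}, {"dp": [0.03, 0, 0], "angular": [0, 0, 0], "gripper": 3}, {"dp": [0, 0, 0], "angular": [0, 0, 0], "gripper": 3}, {"dp": [0, 0, 0], "angular": [0, 0, 0], "gripper": 3}, {"dp": [0, 0, 0], "angular": [0, 0, 0], "gripper": 3}])

```text
clock: 14.3
position: [0.4991, 0.064, 0.0684]
ee_rot: [0.706, -0.054, 0.704, 0.055]
contact_force: [-0.1, 0.3, -2.1]
width: 0.0084
```

```bash
python3 -c "
from h import *
plan([(.4991,.0636,.0615,8,1)])"
```

```text
t 14.30 p [0.4991 0.064  0.0684] psi 8.8 tilt 0.15 w 8.4 q6 -0.17 q1 -0.01 F [-0.1  0.3 -2.1]
[0.057, -0.004, -0.001] [0.009, 0.002, -0.001] 
end psi 8.0
```

Lower, release, lift.

arm_command(series=[{"dp": [0.05, 0, 0], "angular": [0, 0, 0], "gripper": 3}, {"dp": [0, 0, 0], "angular": [0, 0, 0], "gripper": 3}, {"dp": [0, 0, 0], "angular": [0, 0, 0], "gripper": 40}, {"dp": [0, 0, 0], "angular": [0, 0, 0], "gripper": 40}, {"dp": [0, 0, 0], "angular": [0, 0, 0], "gripper": 40}, {"dp": [-0.25, 0, 0], "angular": [0, 0, 0], "gripper": 40}, {"dp": [-0.45, 0, 0], "angular": [0, 0, 0], "gripper": 40}, {"dp": [-0.4, 0, 0], "angular": [0, 0, 0], "gripper": 40}])

```text
clock: 15.3
position: [0.4975, 0.0637, 0.1956]
ee_rot: [0.704, -0.054, 0.706, 0.055]
contact_force: [0.4, -0.9, 0.4]
width: 0.0404
```

```bash
python3 -c "
from h import *
plan([(.686,-.081,.12,-94,13)])
plan([(.686,-.081,.12,86,8)])
"
```

```text
t 15.30 p [0.4975 0.0637 0.1956] psi 8.8 tilt 0.15 w 40.4 q6 -0.17 q1 -0.01 F [ 0.4 -0.9  0.4]
[0.048, -0.11, 0.105] [-0.066, -0.0, -0.0] 
[0.048, -0.121, 0.093] [-0.066, -0.0, -0.0] 
[0.048, -0.13, 0.08] [-0.066, -0.0, -0.0] 
[0.048, -0.137, 0.067] [-0.066, -0.0, -0.0] 
[0.048, -0.143, 0.052] [-0.066, -0.0, -0.0] 
[0.048, -0.148, 0.037] [-0.066, -0.0, -0.0] 
[0.048, -0.151, 0.021] [-0.066, -0.0, -0.0] 
[0.048, -0.152, 0.006] [-0.066, -0.0, -0.0] 
[0.048, -0.152, -0.01] [-0.066, -0.0, -0.0] 
[0.048, -0.15, -0.026] [-0.066, -0.0, -0.0] 
[0.048, -0.147, -0.041] [-0.066, -0.0, -0.0] 
[0.048, -0.142, -0.056] [-0.066, -0.0, -0.0] 
[0.048, -0.135, -0.071] [-0.066, -0.0, -0.0] 
end psi 86.0
t 15.30 p [0.4975 0.0637 0.1956] psi 8.8 tilt 0.15 w 40.4 q6 -0.17 q1 -0.01 F [ 0.4 -0.9  0.4]
[0.078, -0.179, 0.171] [-0.107, -0.0, -0.0] 
[0.078, -0.205, 0.139] [-0.107, -0.0, -0.0] 
[0.078, -0.226, 0.102] [-0.107, -0.0, -0.0] 
[0.078, -0.24, 0.063] [-0.107, -0.0, -0.0] 
[0.078, -0.247, 0.022] [-0.107, -0.0, -0.0] 
[0.079, -0.247, -0.02] [-0.107, -0.0, -0.0] 
[0.079, -0.24, -0.061] [-0.107, -0.0, -0.0] 
[0.079, -0.226, -0.1] [-0.107, -0.0, -0.0] 
end psi 86.0
```

arm_command(series=[{"dp": [0.07, -0.17, 0.17], "angular": [-0.1, 0, 0], "gripper": 50}, {"dp": [0.08, -0.2, 0.14], "angular": [-0.105, 0, 0], "gripper": 50}, {"dp": [0.08, -0.22, 0.1], "angular": [-0.105, 0, 0], "gripper": 50}, {"dp": [0.08, -0.23, 0.06], "angular": [-0.105, 0, 0], "gripper": 50}, {"dp": [0.08, -0.24, 0.02], "angular": [-0.105, 0, 0], "gripper": 50}, {"dp": [0.08, -0.24, -0.02], "angular": [-0.105, 0, 0], "gripper": 50}, {"dp": [0.08, -0.23, -0.06], "angular": [-0.105, 0, 0], "gripper": 50}, {"dp": [0.05, -0.2, -0.1], "angular": [-0.1, 0, 0], "gripper": 50}])

```text
clock: 16.3
position: [0.6879, -0.0787, 0.1315]
ee_rot: [0.521, -0.486, 0.513, 0.48]
contact_force: [-0.4, 0.3, 0.7]
width: 0.0498
```

```bash
python3 -c "
from h import *
plan([(.686,-.081,.11,86,2),(.686,-.081,.01,86,4)])
"
```

```text
t 16.30 p [ 0.6879 -0.0787  0.1315] psi 86.1 tilt 0.81 w 49.8 q6 -1.72 q1 -0.22 F [-0.4  0.3  0.7]
[0.089, 0.008, -0.01] [0.001, 0.001, 0.004] 
[0.089, 0.008, -0.01] [0.001, 0.001, 0.004] 
[0.208, 0.0, 0.0] [0.0, 0.0, 0.0] 
[0.208, 0.0, 0.0] [0.0, 0.0, 0.0] 
[0.208, 0.0, 0.0] [0.0, 0.0, 0.0] 
[0.208, 0.0, 0.0] [0.0, 0.0, 0.0] 
end psi 86.0
```

arm_command(series=[{"dp": [0.1, 0.01, -0.01], "angular": [0, 0.001, 0.004], "gripper": 50}, {"dp": [0.15, 0.01, -0.01], "angular": [0, 0.001, 0.004], "gripper": 50}, {"dp": [0.2, 0, 0], "angular": [0, 0, 0], "gripper": 50}, {"dp": [0.15, 0, 0], "angular": [0, 0, 0], "gripper": 50}, {"dp": [0, 0, 0], "angular": [0, 0, 0], "gripper": 50}, {"dp": [0, 0, 0], "angular": [0, 0, 0], "gripper": 50}, {"dp": [0, 0, 0], "angular": [0, 0, 0], "gripper": 50}, {"dp": [0, 0, 0], "angular": [0, 0, 0], "gripper": 50}])

```text
clock: 17.3
position: [0.6812, -0.0779, 0.0551]
ee_rot: [0.517, -0.479, 0.52, 0.482]
contact_force: [0.6, -0.1, -0.2]
width: 0.0501
```

```bash
python3 -c "
from h import *
plan([(.686,-.081,.006,86,3)])
from rig import get_image
r=get_image('wrist');cv2.imwrite('pics/f.png',r['image'])
r=get_image('top');P=cloud(r)
for n,x,y in (('bell',.499,.0636),('teat',.487,.15)):
  q=P[(r['depth']>0)&(np.hypot(P[...,0]-x,P[...,1]-y)<.037)&(P[...,2]>.045)];print(n,q.mean(0),q.max(0),q.min(0))
"
```

```text
t 17.30 p [ 0.6812 -0.0779  0.0551] psi 85.7 tilt 0.27 w 50.1 q6 -1.71 q1 -0.22 F [ 0.6 -0.1 -0.2]
[0.136, -0.015, -0.008] [-0.001, 0.0, -0.001] 
[0.136, -0.014, -0.008] [-0.001, 0.0, -0.001] 
[0.136, -0.014, -0.008] [-0.001, 0.0, -0.001] 
end psi 86.0<string>:8: RuntimeWarning: Mean of empty slice.
  ret = um.true_divide(
Traceback (most recent call last):
ValueError: zero-size array to reduction operation maximum which has no identity
```

View pics/f.png

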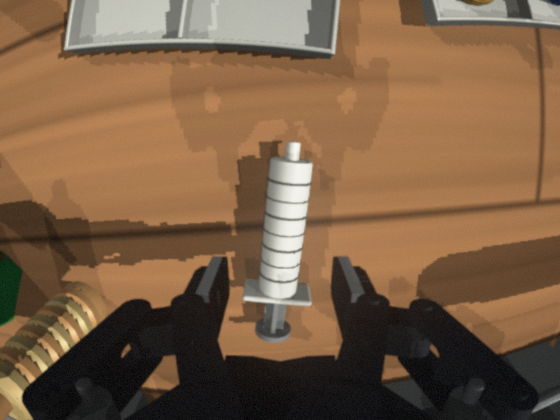

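Run:
```python
from h import *
from rig import get_image
r=get_image('wrist');M=r['mount'];K=r['mtx'];print(M.round(3).tolist(),K[0,0])
def wp(p):
    c=np.linalg.inv(M)@np.r_[p,1];v=np.array([c[0],-c[1],-c[2]]);th=np.arctan2(np.hypot(*v[:2]),v[2]);k=th/np.hypot(*v[:2])*K[0,0];return v[0]*k+K[0,2],v[1]*k+K[1,2]
s,p,R=cur()
print("tcp below",wp([p[2]-.0125,0,0]),"tip",wp([0,0,0]))
def back(u,v,z):
    d=np.array([u-K[0,2],v-K[1,2]]);rr=np.hypot(*d);th=rr/K[0,0];ray=np.array([*(d/rr*np.sin(th)),np.cos(th)]);ray[1:]*=-1
    o=M[:3,3];w=M[:3,:3]@ray;o=R@o+p;w=R@w;return (o+w*(z-o[2])/w[2]).round(4)
for n,u,v,z in[("noz",293,146,.0125),("barrel front",291,170,.0125),("barrel back",279,290,.0125),("flange L",246,293,.0125),("flange R",309,294,.0125),("plunger",273,332,.0125)]:print(n,back(u,v,z))
```

```text
[[0.0, 0.29, -0.957, -0.142], [0.0, 0.957, 0.29, 0.073], [1.0, -0.0, 0.0, -0.0], [0.0, 0.0, 0.0, 1.0]] 325.19226210127806
tcp below (np.float64(280.417242325751), np.float64(237.11068692134597)) tip (np.float64(280.5557185751158), np.float64(268.7597119617523))
noz [ 0.6265 -0.0668  0.0125]
barrel front [ 0.6402 -0.0688  0.0125]
barrel back [ 0.7179 -0.0817  0.0125]
flange L [ 0.7188 -0.1035  0.0125]
flange R [ 0.7226 -0.0622  0.0125]
plunger [ 0.7525 -0.0886  0.0125]
```

Wrist measurement puts the syringe axis at about −9.8° heading, so I turn the jaws to ~80.5°, then grip.

```bash
python3 -c "
from h import *
plan([(.687,-.0775,.006,80.5,4)])
"
```

```text
t 17.45 p [ 0.681  -0.078   0.0548] psi 85.7 tilt 0.30 w 50.2 q6 -1.71 q1 -0.22 F [ 0.7  0.7 -0.1]
[0.102, -0.013, 0.002] [0.014, 0.0, -0.001] 
[0.102, -0.013, 0.002] [0.014, 0.0, -0.001] 
[0.102, -0.012, 0.003] [0.014, 0.0, -0.001] 
[0.102, -0.012, 0.003] [0.014, 0.0, -0.001] 
end psi 80.5
```

arm_command(series=[{"dp": [0.06, -0.015, 0.002], "angular": [0.015, 0, 0], "gripper": 50}, {"dp": [0.1, -0.015, 0.002], "angular": [0.015, 0, 0], "gripper": 50}, {"dp": [0.1, -0.012, 0.002], "angular": [0.015, 0, 0], "gripper": 50}, {"dp": [0.07, -0.01, 0.002], "angular": [0.012, 0, 0], "gripper": 50}, {"dp": [0.02, 0, 0], "angular": [0, 0, 0], "gripper": 50}, {"dp": [0, 0, 0], "angular": [0, 0, 0], "gripper": 50}, {"dp": [0, 0, 0], "angular": [0, 0, 0], "gripper": 50}, {"dp": [0, 0, 0], "angular": [0, 0, 0], "gripper": 50}])

```text
clock: 18.45
position: [0.6874, -0.0778, 0.0091]
ee_rot: [0.54, -0.454, 0.542, 0.457]
contact_force: [0.0, -0.5, -0.2]
width: 0.05
```

```bash
python3 -c "
from h import *
plan([(.687,-.0775,.006,80.5,1)])
"
```

```text
t 18.45 p [ 0.6874 -0.0778  0.0091] psi 80.2 tilt 0.35 w 50.0 q6 -1.61 q1 -0.21 F [ 0.  -0.5 -0.2]
[0.026, 0.004, 0.002] [-0.004, -0.0, -0.004] 
end psi 80.5
```

arm_command(series=[{"dp": [0.03, 0, 0], "angular": [0, 0, -0.003], "gripper": 50}, {"dp": [0, 0, 0], "angular": [0, 0, 0], "gripper": 50}, {"dp": [0, 0, 0], "angular": [0, 0, 0], "gripper": 15}, {"dp": [0, 0, 0], "angular": [0, 0, 0], "gripper": 15}, {"dp": [0, 0, 0], "angular": [0, 0, 0], "gripper": 15}, {"dp": [0, 0, 0], "angular": [0, 0, 0], "gripper": 15}, {"dp": [0, 0, 0], "angular": [0, 0, 0], "gripper": 15}, {"dp": [0, 0, 0], "angular": [0, 0, 0], "gripper": 15}], grip_force=30)

```text
clock: 19.45
position: [0.6878, -0.0779, 0.0061]
ee_rot: [0.541, -0.455, 0.541, 0.455]
contact_force: [-0.6, -0.6, 0.2]
width: 0.0235
```

Run:
```python
from h import *
a=np.radians(-10);c=np.array([.4775,-.1085]);ax=np.array([np.cos(a),np.sin(a)]);ay=np.array([-ax[1],ax[0]])
for n,u,v in(("syr",0,40.5),("cow",-33.5,-43.5),("stick",47.5,-43.5)):print(n,(c+ax*u/1e3+ay*v/1e3).round(4))
s,p,R=cur()
plan([(p[0],p[1],.08,80,3)])
# herd tray rim refined from top0
r=dict(np.load("top0.npz"));P=cloud(r);q=P[(r["depth"]>0)&(P[...,2]>.01)&(P[...,2]<.022)][:, :2]
l=np.c_[(q-c)@ax,(q-c)@ay]*1e3;l=l[(abs(l)<100).all(1)];print(l.min(0),l.max(0))
for k in(0,1):print(np.histogram(l[:,k],bins=np.arange(-95,96,5))[0])
```

```text
syr [ 0.4845 -0.0686]
cow [ 0.437  -0.1455]
stick [ 0.5167 -0.1596]
t 19.45 p [ 0.6878 -0.0779  0.0061] psi 80.2 tilt 0.02 w 23.5 q6 -1.61 q1 -0.21 F [-0.6 -0.6  0.2]
[-0.205, -0.0, -0.0] [0.001, -0.0, 0.0] 
[-0.205, -0.0, -0.0] [0.001, -0.0, 0.0] 
[-0.205, -0.0, -0.0] [0.001, -0.0, 0.0] 
end psi 80.0
[-83.09885069 -85.47063998] [82.486882   85.87938266]
[ 0  0 82 12  7  9  7  9  6  7  7  8  7  8  8  6  7  7  7  7  9 48  8  8
  8  9  7  6  8  8  6  7  6 10 55 48  0  0]
[ 0  5 89  8  9  9  6  9  8  8 10  8  7  8  7  7 10  7 84  3  7  6  6  6
  5  4  6  5  6  6  5  5  6  5  5 61 16  0]
```

arm_command(series=[{"dp": [-0.2, 0, 0], "angular": [0, 0, 0], "gripper": 15}, {"dp": [-0.25, 0, 0], "angular": [0, 0, 0], "gripper": 15}, {"dp": [-0.2, 0.15, 0], "angular": [0, 0, 0], "gripper": 15}, {"dp": [0, 0.3, 0.04], "angular": [0, 0, 0], "gripper": 15}, {"dp": [0, 0.35, 0.05], "angular": [0, 0, 0], "gripper": 15}, {"dp": [0, 0.35, 0.05], "angular": [0, 0, 0], "gripper": 15}, {"dp": [0, 0.3, 0.04], "angular": [0, 0, 0], "gripper": 15}, {"dp": [0, 0.2, 0.02], "angular": [0, 0, 0], "gripper": 15}])

```text
clock: 20.45
position: [0.4924, -0.0194, 0.0849]
ee_rot: [0.541, -0.455, 0.541, 0.455]
contact_force: [0.3, 0.2, -0.6]
width: 0.0239
```

```bash
python3 -c "
from h import *
plan([(.483,-.0686,.045,80,4)])
"
```

```text
t 20.45 p [ 0.4924 -0.0194  0.0849] psi 80.1 tilt 0.04 w 23.9 q6 -1.58 q1 -0.18 F [ 0.3  0.2 -0.6]
[0.083, 0.002, -0.104] [0.0, -0.0, 0.0] 
[0.083, 0.002, -0.104] [0.0, -0.0, 0.0] 
[0.083, 0.002, -0.104] [0.0, -0.0, 0.0] 
[0.083, 0.001, -0.104] [0.0, -0.0, 0.0] 
end psi 80.0
```

arm_command(series=[{"dp": [0.05, -0.02, -0.1], "angular": [0, 0, 0], "gripper": 15}, {"dp": [0.08, 0, -0.11], "angular": [0, 0, 0], "gripper": 15}, {"dp": [0.08, 0, -0.11], "angular": [0, 0, 0], "gripper": 15}, {"dp": [0.08, 0, -0.1], "angular": [0, 0, 0], "gripper": 15}, {"dp": [0, 0, 0], "angular": [0, 0, 0], "gripper": 15}, {"dp": [0, 0, 0], "angular": [0, 0, 0], "gripper": 15}, {"dp": [0, 0, 0], "angular": [0, 0, 0], "gripper": 15}, {"dp": [0, 0, 0], "angular": [0, 0, 0], "gripper": 15}])

```text
clock: 21.45
position: [0.4869, -0.0737, 0.0475]
ee_rot: [0.542, -0.455, 0.541, 0.454]
contact_force: [-0.6, 0.7, -0.5]
width: 0.0237
```

```bash
python3 -c "
from h import *
plan([(.483,-.0686,.010,80,3)])
"
```

```text
t 21.45 p [ 0.4869 -0.0737  0.0475] psi 80.0 tilt 0.10 w 23.7 q6 -1.69 q1 -0.29 F [-0.6  0.7 -0.5]
[0.104, 0.013, 0.012] [0.0, 0.0, 0.0] 
[0.104, 0.013, 0.012] [0.0, 0.0, 0.0] 
[0.104, 0.013, 0.012] [0.0, 0.0, 0.0] 
end psi 80.0
```

arm_command(series=[{"dp": [0.06, 0.015, 0.015], "angular": [0, 0, 0], "gripper": 15}, {"dp": [0.09, 0.015, 0.012], "angular": [0, 0, 0], "gripper": 15}, {"dp": [0.09, 0.01, 0.01], "angular": [0, 0, 0], "gripper": 15}, {"dp": [0.05, 0, 0], "angular": [0, 0, 0], "gripper": 15}, {"dp": [0, 0, 0], "angular": [0, 0, 0], "gripper": 15}, {"dp": [0, 0, 0], "angular": [0, 0, 0], "gripper": 15}, {"dp": [0, 0, 0], "angular": [0, 0, 0], "gripper": 15}, {"dp": [0, 0, 0], "angular": [0, 0, 0], "gripper": 15}])

```text
clock: 22.45
position: [0.4829, -0.0675, 0.0104]
ee_rot: [0.542, -0.456, 0.541, 0.454]
contact_force: [0.1, -0.4, -0.2]
width: 0.0239
```

```bash
python3 -c "
from h import *
plan([(.483,-.0686,.0095,80,1)])
"
```

```text
t 22.45 p [ 0.4829 -0.0675  0.0104] psi 80.1 tilt 0.13 w 23.9 q6 -1.68 q1 -0.28 F [ 0.1 -0.4 -0.2]
[0.008, -0.002, -0.009] [0.001, 0.0, 0.001] 
end psi 80.0
```

arm_command(series=[{"dp": [0.005, 0, 0], "angular": [0, 0, 0], "gripper": 38}, {"dp": [0, 0, 0], "angular": [0, 0, 0], "gripper": 38}, {"dp": [0, 0, 0], "angular": [0, 0, 0], "gripper": 38}, {"dp": [-0.2, 0, 0], "angular": [0, 0, 0], "gripper": 38}, {"dp": [-0.4, 0, 0], "angular": [0, 0, 0], "gripper": 50}, {"dp": [-0.5, 0, 0], "angular": [0, 0, 0], "gripper": 50}, {"dp": [-0.4, 0, 0], "angular": [0.08, 0, 0], "gripper": 50}, {"dp": [-0.2, 0, 0], "angular": [0.1, 0, 0], "gripper": 50}])

```text
clock: 23.45
position: [0.4812, -0.0672, 0.2185]
ee_rot: [0.601, -0.371, 0.602, 0.372]
contact_force: [0.2, 0.7, -0.3]
width: 0.0496
```

```bash
python3 -c "
from h import *
plan([(.55,-.2,.2,-10,8),(.5935,-.342,.17,-55,6)])
"
```

```text
t 23.45 p [ 0.4812 -0.0672  0.2185] psi 63.4 tilt 0.13 w 49.6 q6 -1.39 q1 -0.28 F [ 0.2  0.7 -0.3]
[0.019, -0.126, -0.092] [0.102, -0.0, -0.0] 
[0.019, -0.139, -0.07] [0.102, -0.0, -0.0] 
[0.019, -0.148, -0.047] [0.102, -0.0, -0.0] 
[0.019, -0.154, -0.023] [0.102, -0.0, -0.0] 
[0.019, -0.156, 0.002] [0.102, -0.0, -0.0] 
[0.019, -0.153, 0.027] [0.102, -0.0, -0.0] 
[0.019, -0.147, 0.051] [0.102, -0.0, -0.0] 
[0.019, -0.137, 0.074] [0.102, -0.0, -0.0] 
[0.042, -0.184, 0.094] [0.083, 0.0, 0.0] 
[0.042, -0.17, 0.117] [0.083, 0.0, 0.0] 
[0.042, -0.153, 0.138] [0.083, 0.0, 0.0] 
[0.042, -0.134, 0.157] [0.083, 0.0, 0.0] 
[0.042, -0.112, 0.173] [0.083, 0.0, 0.0] 
[0.042, -0.089, 0.186] [0.083, 0.0, 0.0] 
end psi -55.0
```

arm_command(series=[{"dp": [0.02, -0.13, -0.09], "angular": [0.1, 0, 0], "gripper": 50}, {"dp": [0.02, -0.14, -0.07], "angular": [0.1, 0, 0], "gripper": 50}, {"dp": [0.02, -0.15, -0.05], "angular": [0.1, 0, 0], "gripper": 50}, {"dp": [0.02, -0.15, -0.02], "angular": [0.1, 0, 0], "gripper": 50}, {"dp": [0.02, -0.16, 0], "angular": [0.1, 0, 0], "gripper": 50}, {"dp": [0.02, -0.15, 0.03], "angular": [0.1, 0, 0], "gripper": 50}, {"dp": [0.02, -0.15, 0.05], "angular": [0.1, 0, 0], "gripper": 50}, {"dp": [0.02, -0.14, 0.07], "angular": [0.1, 0, 0], "gripper": 50}])

```text
clock: 24.45
position: [0.5516, -0.2037, 0.2029]
ee_rot: [0.706, 0.067, 0.702, -0.067]
contact_force: [0.2, 0.1, 0.1]
width: 0.0502
```

```bash
python3 -c "
from h import *
plan([(.5935,-.342,.15,-55,6)])
"
```

```text
t 24.45 p [ 0.5516 -0.2037  0.2029] psi -10.9 tilt 0.28 w 50.2 q6 -0.28 q1 -0.47 F [0.2 0.1 0.1]
[0.074, -0.178, 0.093] [0.082, 0.0, -0.0] 
[0.074, -0.164, 0.115] [0.082, 0.0, -0.0] 
[0.074, -0.148, 0.135] [0.082, 0.0, -0.0] 
[0.074, -0.129, 0.153] [0.082, 0.0, -0.0] 
[0.074, -0.109, 0.169] [0.082, 0.0, -0.0] 
[0.074, -0.086, 0.181] [0.082, 0.0, -0.0] 
end psi -55.0
```

arm_command(series=[{"dp": [0.07, -0.17, 0.09], "angular": [0.08, 0, 0], "gripper": 50}, {"dp": [0.07, -0.16, 0.11], "angular": [0.08, 0, 0], "gripper": 50}, {"dp": [0.07, -0.15, 0.13], "angular": [0.08, 0, 0], "gripper": 50}, {"dp": [0.07, -0.13, 0.15], "angular": [0.08, 0, 0], "gripper": 50}, {"dp": [0.07, -0.11, 0.17], "angular": [0.08, 0, 0], "gripper": 50}, {"dp": [0.05, -0.05, 0.12], "angular": [0.07, 0, 0], "gripper": 50}, {"dp": [0, 0, 0], "angular": [0, 0, 0], "gripper": 50}, {"dp": [0, 0, 0], "angular": [0, 0, 0], "gripper": 50}])

```text
clock: 25.45
position: [0.5899, -0.3361, 0.1516]
ee_rot: [0.629, 0.325, 0.628, -0.323]
contact_force: [-0.9, 0.1, -0.0]
width: 0.0499
```

Run:
```python
from h import *
from rig import get_image
plan([(.5935,-.342,.086,-55,3)])
r=get_image('wrist');cv2.imwrite('pics/g.png',r['image'])
t=get_image('top');P=cloud(t)
for n,x,y,rad,z in (('bell',.499,.0636,.037,.056),('teat',.487,.15,.037,.03),('syr',.4845,-.0686,.08,.009),('stick',.426,-.322,.03,.095)):
  q=P[(t['depth']>0)&(np.hypot(P[...,0]-x,P[...,1]-y)<rad)&(P[...,2]>z)]
  if n=='syr': q=q[q[:,2]>.021]
  if len(q):print(n,len(q),q.mean(0).round(4),q.max(0).round(4),q.min(0).round(4),np.round(cv2.minAreaRect((q[:,:2]*1000).astype(np.float32))[2],1))
```

```text
t 25.45 p [ 0.5899 -0.3361  0.1516] psi -54.6 tilt 0.17 w 49.9 q6 0.33 q1 -0.62 F [-0.9  0.1 -0. ]
[0.182, -0.002, 0.019] [0.002, -0.0, -0.001] 
[0.182, -0.002, 0.019] [0.002, -0.0, -0.001] 
[0.182, -0.001, 0.019] [0.002, -0.0, -0.001] 
end psi -55.0
```

View pics/g.png

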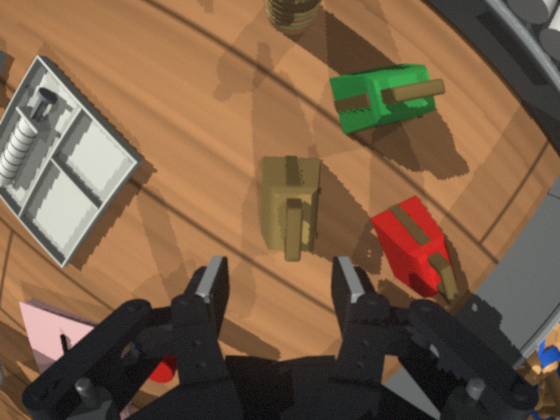

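Wrist view: bronze strap (292,232) parallel to the pads, slightly right of centre as planned; the syringe lies in its compartment (20,150).

arm_command(series=[{"dp": [0.05, 0, 0.025], "angular": [0, 0, 0], "gripper": 50}, {"dp": [0.1, 0, 0.02], "angular": [0, 0, 0], "gripper": 50}, {"dp": [0.12, 0, 0.01], "angular": [0, 0, 0], "gripper": 50}, {"dp": [0.12, 0, 0], "angular": [0, 0, 0], "gripper": 50}, {"dp": [0.07, 0, 0], "angular": [0, 0, 0], "gripper": 50}, {"dp": [0, 0, 0], "angular": [0, 0, 0], "gripper": 50}, {"dp": [0, 0, 0], "angular": [0, 0, 0], "gripper": 50}, {"dp": [0, 0, 0], "angular": [0, 0, 0], "gripper": 50}])

```text
clock: 26.55
position: [0.5939, -0.34, 0.0927]
ee_rot: [0.629, 0.325, 0.629, -0.322]
contact_force: [0.2, 0.3, -0.6]
width: 0.05
```

```bash
python3 -c "
from h import *
plan([(.5935,-.342,.086,-55,1)])
"
```

```text
t 26.55 p [ 0.5939 -0.34    0.0927] psi -54.4 tilt 0.17 w 50.0 q6 0.33 q1 -0.62 F [ 0.2  0.3 -0.6]
[0.056, -0.013, 0.011] [0.006, -0.001, -0.002] 
end psi -55.0
```

arm_command(series=[{"dp": [0.05, -0.013, 0.01], "angular": [0.005, 0, 0], "gripper": 50}, {"dp": [0, 0, 0], "angular": [0, 0, 0], "gripper": 50}, {"dp": [0, 0, 0], "angular": [0, 0, 0], "gripper": 3}, {"dp": [0, 0, 0], "angular": [0, 0, 0], "gripper": 3}, {"dp": [0, 0, 0], "angular": [0, 0, 0], "gripper": 3}, {"dp": [0, 0, 0], "angular": [0, 0, 0], "gripper": 3}, {"dp": [0, 0, 0], "angular": [0, 0, 0], "gripper": 3}, {"dp": [0, 0, 0], "angular": [0, 0, 0], "gripper": 3}], grip_force=60)

```text
clock: 27.55
position: [0.5941, -0.3427, 0.0875]
ee_rot: [0.629, 0.327, 0.626, -0.325]
contact_force: [0.2, 0.1, -0.6]
width: 0.0084
```

```bash
python3 -c "
from h import *
s,p,R=cur()
plan([(p[0],p[1],.2,-55,4),(.437,-.1455,.2,-100,8)])
"
```

```text
t 27.55 p [ 0.5941 -0.3427  0.0875] psi -54.9 tilt 0.24 w 8.4 q6 0.33 q1 -0.63 F [ 0.2  0.1 -0.6]
[-0.234, 0.001, 0.0] [0.0, 0.0, -0.001] 
[-0.234, 0.001, 0.0] [0.0, 0.0, -0.001] 
[-0.234, 0.0, 0.0] [0.0, 0.0, -0.001] 
[-0.234, 0.0, 0.0] [0.0, 0.0, -0.001] 
[0.0, -0.016, -0.262] [0.062, 0.0, 0.0] 
[0.0, -0.042, -0.259] [0.062, 0.0, 0.0] 
[0.0, -0.067, -0.254] [0.062, 0.0, 0.0] 
[0.0, -0.092, -0.246] [0.062, 0.0, 0.0] 
[0.0, -0.115, -0.236] [0.062, 0.0, 0.0] 
[0.0, -0.138, -0.224] [0.062, 0.0, 0.0] 
[0.0, -0.159, -0.209] [0.062, 0.0, 0.0] 
[0.0, -0.179, -0.192] [0.062, 0.0, 0.0] 
end psi -100.0
```

arm_command(series=[{"dp": [-0.15, 0, 0], "angular": [0, 0, 0], "gripper": 3}, {"dp": [-0.25, 0, 0], "angular": [0, 0, 0], "gripper": 3}, {"dp": [-0.3, 0, 0], "angular": [0, 0, 0], "gripper": 3}, {"dp": [-0.25, 0, 0], "angular": [0, 0, 0], "gripper": 3}, {"dp": [0, 0, -0.1], "angular": [0.03, 0, 0], "gripper": 3}, {"dp": [0, -0.03, -0.2], "angular": [0.06, 0, 0], "gripper": 3}, {"dp": [0, -0.06, -0.25], "angular": [0.06, 0, 0], "gripper": 3}, {"dp": [0, -0.08, -0.25], "angular": [0.06, 0, 0], "gripper": 3}], grip_force=70)

```text
clock: 28.55
position: [0.5281, -0.2643, 0.2075]
ee_rot: [0.562, 0.429, 0.564, -0.427]
contact_force: [0.2, 0.9, -4.2]
width: 0.0079
```

```bash
python3 -c "
from h import *
plan([(.437,-.1455,.19,-100,6)])
"
```

```text
t 28.55 p [ 0.5281 -0.2643  0.2075] psi -74.5 tilt 0.27 w 7.9 q6 0.72 q1 -0.58 F [ 0.2  0.9 -4.2]
[0.025, -0.078, -0.193] [0.047, -0.0, 0.0] 
[0.025, -0.092, -0.186] [0.047, -0.0, 0.0] 
[0.025, -0.105, -0.179] [0.047, -0.0, 0.0] 
[0.025, -0.118, -0.171] [0.047, -0.0, 0.0] 
[0.025, -0.131, -0.162] [0.047, -0.0, 0.0] 
[0.024, -0.142, -0.151] [0.047, -0.0, 0.0] 
end psi -100.0
```

arm_command(series=[{"dp": [0.02, -0.08, -0.19], "angular": [0.045, 0, 0], "gripper": 3}, {"dp": [0.02, -0.09, -0.19], "angular": [0.045, 0, 0], "gripper": 3}, {"dp": [0.02, -0.1, -0.17], "angular": [0.045, 0, 0], "gripper": 3}, {"dp": [0.02, -0.12, -0.17], "angular": [0.045, 0, 0], "gripper": 3}, {"dp": [0.02, -0.12, -0.15], "angular": [0.045, 0, 0], "gripper": 3}, {"dp": [0.02, -0.08, -0.08], "angular": [0.04, 0, 0], "gripper": 3}, {"dp": [0, 0, 0], "angular": [0, 0, 0], "gripper": 3}, {"dp": [0, 0, 0], "angular": [0, 0, 0], "gripper": 3}])

```text
clock: 29.55
position: [0.4379, -0.1503, 0.1987]
ee_rot: [0.457, 0.539, 0.461, -0.537]
contact_force: [0.3, 0.6, -4.3]
width: 0.0082
```

```bash
python3 -c "
from h import *
plan([(.437,-.1455,.125,-100,5)])
"
```

```text
t 29.55 p [ 0.4379 -0.1503  0.1987] psi -99.0 tilt 0.34 w 8.2 q6 1.24 q1 -0.48 F [ 0.3  0.6 -4.3]
[0.123, -0.002, -0.007] [0.002, -0.001, 0.0] 
[0.123, -0.002, -0.007] [0.002, -0.001, 0.0] 
[0.123, -0.003, -0.007] [0.002, -0.001, 0.0] 
[0.123, -0.003, -0.007] [0.002, -0.001, 0.0] 
[0.123, -0.003, -0.007] [0.002, -0.001, 0.0] 
end psi -100.0
```

arm_command(series=[{"dp": [0.08, -0.002, -0.01], "angular": [0.005, 0, 0], "gripper": 3}, {"dp": [0.13, -0.002, -0.01], "angular": [0.004, 0, 0], "gripper": 3}, {"dp": [0.15, -0.003, -0.01], "angular": [0.002, 0, 0], "gripper": 3}, {"dp": [0.13, -0.003, -0.005], "angular": [0, 0, 0], "gripper": 3}, {"dp": [0.08, 0, 0], "angular": [0, 0, 0], "gripper": 3}, {"dp": [0, 0, 0], "angular": [0, 0, 0], "gripper": 3}, {"dp": [0, 0, 0], "angular": [0, 0, 0], "gripper": 3}, {"dp": [0, 0, 0], "angular": [0, 0, 0], "gripper": 3}])

```text
clock: 30.55
position: [0.4404, -0.1486, 0.1271]
ee_rot: [0.453, 0.543, 0.455, -0.541]
contact_force: [-0.2, 0.6, -3.7]
width: 0.0084
```

```bash
python3 -c "
from h import *
plan([(.437,-.1455,.0915,-100,3)])
from rig import get_image
r=get_image('side');cv2.imwrite('pics/i.png',cv2.resize(r['image'][150:320,190:370],None,fx=3.5,fy=3.5))"
```

```text
t 30.55 p [ 0.4404 -0.1486  0.1271] psi -100.1 tilt 0.25 w 8.4 q6 1.27 q1 -0.48 F [-0.2  0.6 -3.7]
[0.099, -0.011, -0.006] [-0.0, -0.001, 0.0] 
[0.099, -0.011, -0.006] [-0.0, -0.001, 0.0] 
[0.099, -0.011, -0.007] [-0.0, -0.001, 0.0] 
end psi -100.0
```

View pics/i.png

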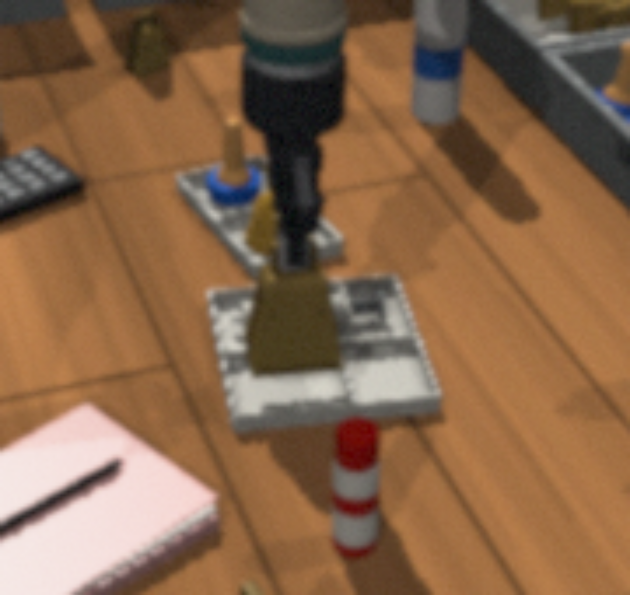

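The cow bell hangs upright, broad side along the tray, just above the bigger compartment (mouth edge ~(295,368) in the crop). Lowering.

arm_command(series=[{"dp": [0.05, -0.012, -0.01], "angular": [0, 0, 0], "gripper": 3}, {"dp": [0.07, -0.012, -0.01], "angular": [0, 0, 0], "gripper": 3}, {"dp": [0.08, -0.01, 0], "angular": [0, 0, 0], "gripper": 3}, {"dp": [0.05, 0, 0], "angular": [0, 0, 0], "gripper": 3}, {"dp": [0, 0, 0], "angular": [0, 0, 0], "gripper": 3}, {"dp": [0, 0, 0], "angular": [0, 0, 0], "gripper": 3}, {"dp": [0, 0, 0], "angular": [0, 0, 0], "gripper": 3}, {"dp": [0, 0, 0], "angular": [0, 0, 0], "gripper": 3}])

```text
clock: 31.6
position: [0.4371, -0.1453, 0.0956]
ee_rot: [0.453, 0.543, 0.455, -0.541]
contact_force: [-0.0, 0.1, -3.7]
width: 0.0084
```

```bash
python3 -c "
from h import *
plan([(.437,-.1455,.0905,-100,1)])
"
```

```text
t 31.60 p [ 0.4371 -0.1453  0.0956] psi -100.1 tilt 0.22 w 8.4 q6 1.27 q1 -0.48 F [-0.   0.1 -3.7]
[0.043, -0.0, 0.002] [-0.001, -0.002, -0.001] 
end psi -100.0
```

arm_command(series=[{"dp": [0.04, 0, 0], "angular": [0, 0, 0], "gripper": 3}, {"dp": [0, 0, 0], "angular": [0, 0, 0], "gripper": 3}, {"dp": [0, 0, 0], "angular": [0, 0, 0], "gripper": 40}, {"dp": [0, 0, 0], "angular": [0, 0, 0], "gripper": 40}, {"dp": [0, 0, 0], "angular": [0, 0, 0], "gripper": 40}, {"dp": [-0.2, 0, 0], "angular": [0, 0, 0], "gripper": 60}, {"dp": [-0.4, 0, 0], "angular": [0, 0, 0], "gripper": 60}, {"dp": [-0.3, 0, 0], "angular": [0, 0, 0], "gripper": 60}])

```text
clock: 32.6
position: [0.4367, -0.1456, 0.2007]
ee_rot: [0.453, 0.543, 0.455, -0.541]
contact_force: [-0.2, -0.9, -0.5]
width: 0.0605
```

```bash
python3 -c "
from h import *
plan([(.426,-.323,.17,-100,6)])
"
```

```text
t 32.60 p [ 0.4367 -0.1456  0.2007] psi -100.1 tilt 0.25 w 60.5 q6 1.27 q1 -0.48 F [-0.2 -0.9 -0.5]
[0.042, 0.029, 0.245] [-0.0, -0.0, 0.0] 
[0.042, 0.029, 0.245] [-0.0, -0.0, 0.0] 
[0.042, 0.029, 0.245] [-0.0, -0.0, 0.0] 
[0.042, 0.028, 0.245] [-0.0, -0.0, 0.0] 
[0.042, 0.028, 0.245] [-0.0, -0.0, 0.0] 
[0.043, 0.028, 0.245] [-0.0, -0.0, 0.0] 
end psi -100.0
```

arm_command(series=[{"dp": [0, 0.02, 0.2], "angular": [0, 0, 0], "gripper": 60}, {"dp": [0.02, 0.03, 0.3], "angular": [0, 0, 0], "gripper": 60}, {"dp": [0.04, 0.03, 0.3], "angular": [0, 0, 0], "gripper": 60}, {"dp": [0.05, 0.03, 0.3], "angular": [0, 0, 0], "gripper": 60}, {"dp": [0.05, 0.03, 0.2], "angular": [0, 0, 0], "gripper": 60}, {"dp": [0.05, 0.02, 0.1], "angular": [0, 0, 0], "gripper": 60}, {"dp": [0, 0, 0], "angular": [0, 0, 0], "gripper": 60}, {"dp": [0, 0, 0], "angular": [0, 0, 0], "gripper": 60}])

```text
clock: 33.6
position: [0.4294, -0.3195, 0.1808]
ee_rot: [0.458, 0.545, 0.451, -0.539]
contact_force: [0.1, 0.4, -0.0]
width: 0.06
```

Run:
```python
from h import *
from rig import get_image
plan([(.426,-.323,.12,-100,3),(.426,-.323,.068,-100,3)])
r=get_image('wrist');cv2.imwrite('pics/j.png',r['image'])
M=r['mount'];K=r['mtx'];s,p,R=cur()
hsv=cv2.cvtColor(r['image'],cv2.COLOR_BGR2HSV)
m=(((hsv[...,0]<6)|(hsv[...,0]>174))&(hsv[...,1]>150)&(hsv[...,2]>60)).astype(np.uint8)
n,l,st,c=cv2.connectedComponentsWithStats(m)
for i in range(1,n):
    if st[i,4]>100:print(st[i],c[i].round())
def back(u,v,z):
    d=np.array([u-K[0,2],v-K[1,2]]);rr=np.hypot(*d);th=rr/K[0,0];ray=np.array([*(d/rr*np.sin(th)),np.cos(th)]);ray[1:]*=-1
    o=R@M[:3,3]+p;w=R@M[:3,:3]@ray;return (o+w*(z-o[2])/w[2]).round(4)
np.savez("w.npz",M=M,K=K,p=p,R=R)
```

```text
t 33.60 p [ 0.4294 -0.3195  0.1808] psi -100.0 tilt 0.70 w 60.0 q6 0.97 q1 -0.77 F [ 0.1  0.4 -0. ]
[0.169, -0.01, 0.011] [0.0, -0.0, -0.003] 
[0.169, -0.009, 0.011] [0.0, -0.0, -0.003] 
[0.169, -0.008, 0.011] [0.0, -0.0, -0.003] 
[0.144, 0.0, 0.0] [0.0, 0.0, 0.0] 
[0.144, 0.0, 0.0] [0.0, 0.0, 0.0] 
[0.144, 0.0, 0.0] [0.0, 0.0, 0.0] 
end psi -100.0
[366   0  54  18 522] [398.   6.]
[ 265  198   42   46 1473] [285. 221.]
[542 383  18  37 429] [553. 404.]
```

View pics/j.png

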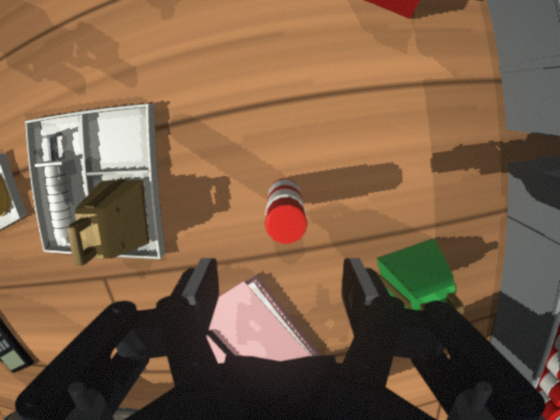

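Stick cap at (287,224), centred between the pads; the cow bell stands in its compartment (110,220). Descending.

arm_command(series=[{"dp": [0.08, -0.01, 0.01], "angular": [0, 0, -0.003], "gripper": 60}, {"dp": [0.15, -0.01, 0.01], "angular": [0, 0, -0.003], "gripper": 60}, {"dp": [0.17, -0.01, 0.01], "angular": [0, 0, -0.002], "gripper": 60}, {"dp": [0.17, 0, 0], "angular": [0, 0, 0], "gripper": 60}, {"dp": [0.17, 0, 0], "angular": [0, 0, 0], "gripper": 60}, {"dp": [0.1, 0, 0], "angular": [0, 0, 0], "gripper": 60}, {"dp": [0, 0, 0], "angular": [0, 0, 0], "gripper": 60}, {"dp": [0, 0, 0], "angular": [0, 0, 0], "gripper": 60}])

```text
clock: 34.65
position: [0.4261, -0.3182, 0.0768]
ee_rot: [0.456, 0.54, 0.456, -0.54]
contact_force: [0.5, 0.1, 0.5]
width: 0.0598
```

```bash
python3 -c "
from h import *
plan([(.4262,-.3225,.068,-100,1)])
"
```

```text
t 34.65 p [ 0.4261 -0.3182  0.0768] psi -99.7 tilt 0.04 w 59.8 q6 0.97 q1 -0.77 F [0.5 0.1 0.5]
[0.073, 0.007, 0.035] [0.004, -0.0, 0.0] 
end psi -100.0
```

arm_command(series=[{"dp": [0.05, 0.005, 0.035], "angular": [0, 0, 0], "gripper": 60}, {"dp": [0.02, 0, 0], "angular": [0, 0, 0], "gripper": 60}, {"dp": [0, 0, 0], "angular": [0, 0, 0], "gripper": 20}, {"dp": [0, 0, 0], "angular": [0, 0, 0], "gripper": 20}, {"dp": [0, 0, 0], "angular": [0, 0, 0], "gripper": 20}, {"dp": [0, 0, 0], "angular": [0, 0, 0], "gripper": 20}, {"dp": [0, 0, 0], "angular": [0, 0, 0], "gripper": 20}, {"dp": [0, 0, 0], "angular": [0, 0, 0], "gripper": 20}], grip_force=30)

```text
clock: 35.65
position: [0.4269, -0.3237, 0.0695]
ee_rot: [0.457, 0.541, 0.455, -0.54]
contact_force: [0.6, -0.2, -0.3]
width: 0.0313
```

```bash
python3 -c "
from h import *
s,p,R=cur()
plan([(p[0],p[1],.21,-100,4),(.5167,-.1596,.21,-100,6)])
"
```

```text
t 35.65 p [ 0.4269 -0.3237  0.0695] psi -99.7 tilt 0.19 w 31.3 q6 0.96 q1 -0.78 F [ 0.6 -0.2 -0.3]
[-0.293, 0.001, 0.0] [0.001, 0.0, -0.0] 
[-0.293, 0.001, 0.0] [0.001, 0.0, -0.0] 
[-0.293, 0.0, 0.0] [0.001, 0.0, -0.0] 
[-0.293, 0.0, 0.0] [0.001, 0.0, -0.0] 
[0.0, 0.083, -0.246] [0.0, 0.0, 0.0] 
[0.0, 0.083, -0.246] [0.0, 0.0, 0.0] 
[0.0, 0.083, -0.246] [0.0, 0.0, 0.0] 
[0.0, 0.083, -0.246] [0.0, 0.0, 0.0] 
[0.0, 0.083, -0.246] [0.0, 0.0, 0.0] 
[0.0, 0.083, -0.246] [0.0, 0.0, 0.0] 
end psi -100.0
```

arm_command(series=[{"dp": [-0.2, 0, 0], "angular": [0, 0, 0], "gripper": 20}, {"dp": [-0.35, 0, 0], "angular": [0, 0, 0], "gripper": 20}, {"dp": [-0.35, 0, 0], "angular": [0, 0, 0], "gripper": 20}, {"dp": [-0.2, 0.08, -0.1], "angular": [0, 0, 0], "gripper": 20}, {"dp": [0, 0.1, -0.25], "angular": [0, 0, 0], "gripper": 20}, {"dp": [0, 0.1, -0.3], "angular": [0, 0, 0], "gripper": 20}, {"dp": [0, 0.1, -0.3], "angular": [0, 0, 0], "gripper": 20}, {"dp": [0, 0.08, -0.2], "angular": [0, 0, 0], "gripper": 20}])

```text
clock: 36.65
position: [0.505, -0.1944, 0.2051]
ee_rot: [0.455, 0.542, 0.454, -0.541]
contact_force: [0.7, -0.7, -0.4]
width: 0.0312
```

```bash
python3 -c "
from h import *
plan([(.5175,-.1598,.12,-100,5)])
"
```

```text
t 36.65 p [ 0.505  -0.1944  0.2051] psi -99.9 tilt 0.09 w 31.2 q6 1.25 q1 -0.50 F [ 0.7 -0.7 -0.4]
[0.142, 0.01, -0.06] [0.0, 0.0, -0.0] 
[0.142, 0.01, -0.06] [0.0, 0.0, -0.0] 
[0.142, 0.01, -0.06] [0.0, 0.0, -0.0] 
[0.142, 0.01, -0.06] [0.0, 0.0, -0.0] 
[0.142, 0.01, -0.06] [0.0, 0.0, -0.0] 
end psi -100.0
```

arm_command(series=[{"dp": [0.05, 0.01, -0.09], "angular": [0, 0, 0], "gripper": 20}, {"dp": [0.12, 0.01, -0.08], "angular": [0, 0, 0], "gripper": 20}, {"dp": [0.15, 0.01, -0.06], "angular": [0, 0, 0], "gripper": 20}, {"dp": [0.17, 0.01, -0.03], "angular": [0, 0, 0], "gripper": 20}, {"dp": [0.1, 0, 0], "angular": [0, 0, 0], "gripper": 20}, {"dp": [0, 0, 0], "angular": [0, 0, 0], "gripper": 20}, {"dp": [0, 0, 0], "angular": [0, 0, 0], "gripper": 20}, {"dp": [0, 0, 0], "angular": [0, 0, 0], "gripper": 20}])

```text
clock: 37.65
position: [0.5128, -0.1643, 0.1286]
ee_rot: [-0.454, -0.54, -0.455, 0.543]
contact_force: [0.3, -0.6, -0.6]
width: 0.0315
```

```bash
python3 -c "
from h import *
plan([(.5175,-.1598,.0735,-100,4)])
"
```

```text
t 37.65 p [ 0.5128 -0.1643  0.1286] psi -100.0 tilt 0.19 w 31.5 q6 1.31 q1 -0.44 F [ 0.3 -0.6 -0.6]
[0.115, 0.008, -0.011] [0.0, 0.0, 0.0] 
[0.115, 0.008, -0.011] [0.0, 0.0, 0.0] 
[0.115, 0.008, -0.011] [0.0, 0.0, 0.0] 
[0.115, 0.008, -0.011] [0.0, 0.0, 0.0] 
end psi -100.0
```

arm_command(series=[{"dp": [0.07, 0.01, -0.015], "angular": [0, 0, 0], "gripper": 20}, {"dp": [0.12, 0.01, -0.015], "angular": [0, 0, 0], "gripper": 20}, {"dp": [0.12, 0.01, -0.01], "angular": [0, 0, 0], "gripper": 20}, {"dp": [0.08, 0.005, 0], "angular": [0, 0, 0], "gripper": 20}, {"dp": [0.03, 0, 0], "angular": [0, 0, 0], "gripper": 20}, {"dp": [0, 0, 0], "angular": [0, 0, 0], "gripper": 20}, {"dp": [0, 0, 0], "angular": [0, 0, 0], "gripper": 20}, {"dp": [0, 0, 0], "angular": [0, 0, 0], "gripper": 20}])

```text
clock: 38.65
position: [0.5187, -0.1604, 0.0752]
ee_rot: [-0.455, -0.541, -0.455, 0.542]
contact_force: [0.5, -0.6, -0.2]
width: 0.0312
```

```bash
python3 -c "
from h import *
plan([(.5175,-.1598,.073,-100,1)])
"
```

```text
t 38.65 p [ 0.5187 -0.1604  0.0752] psi -100.0 tilt 0.13 w 31.2 q6 1.32 q1 -0.43 F [ 0.5 -0.6 -0.2]
[0.019, -0.01, -0.003] [0.0, 0.001, 0.001] 
end psi -100.0
```

arm_command(series=[{"dp": [0.02, 0, 0], "angular": [0, 0, 0], "gripper": 20}, {"dp": [0, 0, 0], "angular": [0, 0, 0], "gripper": 20}, {"dp": [0, 0, 0], "angular": [0, 0, 0], "gripper": 52}, {"dp": [0, 0, 0], "angular": [0, 0, 0], "gripper": 52}, {"dp": [0, 0, 0], "angular": [0, 0, 0], "gripper": 52}, {"dp": [-0.2, 0, 0], "angular": [0, 0, 0], "gripper": 52}, {"dp": [-0.5, 0, 0], "angular": [0, 0, 0], "gripper": 52}, {"dp": [-0.5, 0, 0], "angular": [0, 0, 0], "gripper": 52}])

```text
clock: 39.65
position: [0.5164, -0.1591, 0.2161]
ee_rot: [-0.451, -0.539, -0.458, 0.544]
contact_force: [1.4, 0.2, 0.0]
width: 0.0519
```

arm_command(series=[{"dp": [-0.2, 0, 0.3], "angular": [0, 0, 0], "gripper": 52}, {"dp": [0, 0, 0.5], "angular": [0, 0, 0], "gripper": 52}, {"dp": [0, 0, 0.5], "angular": [0, 0, 0], "gripper": 52}, {"dp": [0, 0, 0.5], "angular": [0, 0, 0], "gripper": 52}, {"dp": [0, 0, 0.4], "angular": [0, 0, 0], "gripper": 52}, {"dp": [0, 0, 0.2], "angular": [0, 0, 0], "gripper": 52}, {"dp": [0, 0, 0], "angular": [0, 0, 0], "gripper": 52}, {"dp": [0, 0, 0], "angular": [0, 0, 0], "gripper": 52}])

```text
clock: 40.65
position: [0.4698, -0.4496, 0.2486]
ee_rot: [0.457, 0.541, 0.455, -0.54]
contact_force: [0.1, 0.1, 1.0]
width: 0.0519
```

Run:
```python
from h import *
from rig import get_image,get_state
print(get_state()['position'],get_state()['clock'])
t=get_image('top');cv2.imwrite('pics/k.png',cv2.resize(t['image'][130:290,80:380],None,fx=2.6,fy=2.6));
def fr(c,a):
    a=np.radians(a);ax=np.array([np.cos(a),np.sin(a)]);return lambda q:np.c_[(q[:,:2]-c)@ax,(q[:,:2]-c)@[-ax[1],ax[0]],q[:,2]]*1e3
H=fr([.4775,-.1085],-10);Kd=fr([.4933,.1052],7.9)
for nm,r in(("top",t),("side",get_image('side'))):
  P=cloud(r);P=P[(r['depth']>0)]
  h=H(P);k=Kd(P)
  for n,l,x,y,z,rx in(('cow',h,-33.5,-43.5,85,40),('stick',h,47.5,-43.5,98,25),('syr',h,0,40.5,22,76),('roundbell',k,0,-42,60,38),('teat',k,0,42,60,36)):
    q=l[(abs(l[:,0]-x)<rx)&(abs(l[:,1]-y)<38)&(l[:,2]>z)&(l[:,2]<130)]
    if len(q)<4:print(nm,n,len(q));continue
    (c,wh,a)=cv2.minAreaRect(q[:,:2].astype(np.float32));print(nm,n,len(q),"c",np.round(c,1),"wh",np.round(wh,1),"a %.0f"%a,"zmax %.1f"%q[:,2].max(),"x",q[:,0].min().round(),q[:,0].max().round())
  for n,x,y in(('small',.475,.44),('bottle',.588,.336)):
    q=P[(np.hypot(P[:,0]-x,P[:,1]-y)<.06)&(P[:,2]>.006)];q0=dict(np.load(f'{nm}0.npz'));d0=q0['depth'];Q=cloud(q0)[d0>0];Q=Q[(np.hypot(Q[:,0]-x,Q[:,1]-y)<.06)&(Q[:,2]>.006)];print(n,(q.mean(0)-Q.mean(0)).round(4))
```

```text
[ 0.46984338 -0.44962143  0.24864818] 40.65
top cow 13 c [-19.2 -40.2] wh [ 7.  13.9] a 5 zmax 109.5 x -23.0 -15.0
top stick 133 c [ 48.  -42.9] wh [28.7 28.9] a 2 zmax 112.1 x 34.0 62.0
top syr 292 c [ 2.9 38.2] wh [119.5  42.1] a 7 zmax 31.3 x -58.0 62.0
top roundbell 54 c [ -0.7 -41.9] wh [27.1  9.9] a 88 zmax 81.3 x -5.0 5.0
top teat 49 c [-2.7 48. ] wh [14.8 14.3] a 89 zmax 84.9 x -10.0 5.0
small [ 0.     -0.0004  0.0002]
bottle [ 0.0001  0.0001 -0.    ]
side cow 95 c [-31.9 -44.8] wh [16.4 41.3] a 88 zmax 112.3 x -53.0 -11.0
side stick 87 c [ 50.5 -44.1] wh [30.4 30.6] a 6 zmax 112.1 x 35.0 66.0
side syr 74 c [-6.7 42.8] wh [ 39.4 118.3] a 83 zmax 30.5 x -67.0 53.0
side roundbell 42 c [  0.6 -41.4] wh [11.6 35. ] a 5 zmax 82.1 x -6.0 7.0
side teat 39 c [-1.  44.5] wh [15.4 17.1] a 71 zmax 84.3 x -9.0 10.0
small [-0.0016  0.     -0.0012]
bottle [-0.      0.0003 -0.0004]
```

View pics/k.png

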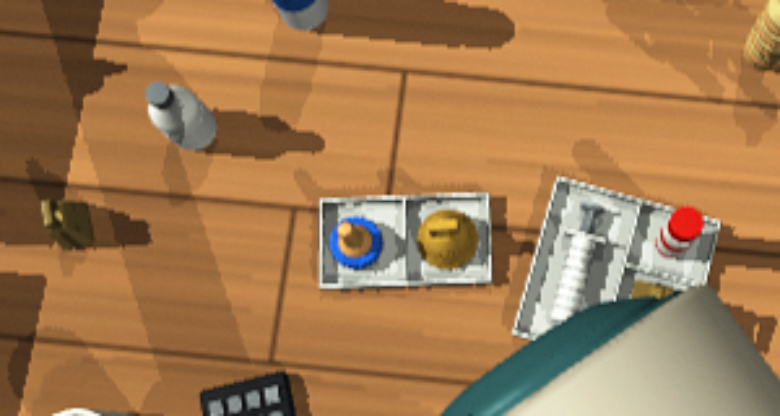

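```bash
python3 -c "
from rig import *
print(sign_off())"
```

```text
the job is handed in; nothing more can be done
None
```

Both orders are made up and the job is handed in, at about 41 s of the 115 s limit. `sign_off` reported no verdict.

- **Herd tray:** the syringe lies in the full-length compartment. The cow bell stands in the bigger short compartment, broad side along x, and the marking stick stands in the smaller one.
- **Kid tray:** the round bell stands in the compartment on the −y side and the teat on the +y side.

**Last checks (top and side depth):**
- The stick, round bell and teat measured within about 6 mm of their compartment centres in both views. The cow bell did in the side view.
- Tops stood 3–4 mm above their starting heights, as the 3 mm tray floor should give, with one exception below.
- The small bell and bottle shifted less than 2 mm, which is measurement noise.

**Disagreements:**
- The two cameras differed by 2–4 mm on positions, and by about 10 mm on the syringe's lengthwise centre (+2.9 mm against −6.7 mm), because part of it was hidden. Both values are inside the ±22 mm tolerance.
- In the last top view the arm hid most of the cow bell. Its position and height there rest on the side view; the top view's few points gave no 3 mm rise.
- I did not measure tilt angles. That the pieces stand upright rests on the pictures and the top heights.

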